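# Load the tea carrier and click its column and handle together

## Task

Get the tea carrier ready to go to the table: stand the spice jar that is on its board upright on the worktop, and lay every tea carton flat in an outlined bay of the board, one to a bay. Then push the column straight down onto the board's square stud until its spring ball clicks and it is fully home, and last push the T-handle onto the stud on top of the column until that clicks home too. Leave the lemon and the tin where they are.

Things in the scene. Friction and masses are not known exactly. Their poses are not given: they have to be found in the camera images.
- board_top (a point): centre of the top face of the carrier board, at the foot of its stud. The board is a dark wooden square, 180 x 180 mm and 18 mm thick, fixed to the worktop. x and y run along its edges, z up. The steel stud is 24 mm square with sides along the board's x and y, 26 mm high, tapered over its top 6 mm; a spring ball sits in its -x face, 13.5 mm above the board top.
- bay_1 (a point): centre, on the board's top face, of one of four bays, each outlined in pale inlay, 112 x 42 mm inside, long side along the board x. The four bays make a pinwheel round the stud, with 6 mm between neighbours; in the board's frame this one lies at (-23, -58) mm.
- bay_2 (a point): centre, on the board's top face, of one of four bays, each outlined in pale inlay, 112 x 42 mm inside, long side along the board y. The four bays make a pinwheel round the stud, with 6 mm between neighbours; in the board's frame this one lies at (58, -23) mm.
- bay_3 (a point): centre, on the board's top face, of one of four bays, each outlined in pale inlay, 112 x 42 mm inside, long side along the board x. The four bays make a pinwheel round the stud, with 6 mm between neighbours; in the board's frame this one lies at (23, 58) mm.
- bay_4 (a point): centre, on the board's top face, of one of four bays, each outlined in pale inlay, 112 x 42 mm inside, long side along the board y. The four bays make a pinwheel round the stud, with 6 mm between neighbours; in the board's frame this one lies at (-58, 23) mm.
- carton_1_mid (a point): centre (half-way up) of a plain cardboard tea carton with a paper band, 110 mm long (its y) by 40 mm (x) by 40 mm high (z), 0.12 kg, lying flat on the worktop. All cartons are alike and any may go in any bay, either end first; three or four are present.
- carton_2_mid (a point): centre (half-way up) of a plain cardboard tea carton with a paper band, 110 mm long (its y) by 40 mm (x) by 40 mm high (z), 0.12 kg, lying flat on the worktop. All cartons are alike and any may go in any bay, either end first; three or four are present.
- carton_3_mid (a point): centre (half-way up) of a plain cardboard tea carton with a paper band, 110 mm long (its y) by 40 mm (x) by 40 mm high (z), 0.12 kg, lying flat on the worktop. All cartons are alike and any may go in any bay, either end first; three or four are present.
- carton_4_mid (a point): centre (half-way up) of a plain cardboard tea carton with a paper band, 110 mm long (its y) by 40 mm (x) by 40 mm high (z), 0.12 kg, lying flat on the worktop. All cartons are alike and any may go in any bay, either end first; three or four are present.
- spice_jar_mid (a point): centre (half-way up) of an upright spice jar with a green cap, 46 mm across, 106 mm high, which stands somewhere on the carrier board at the start; z is its axis.
- column_mid (a point): axis of the column, 75 mm above its foot, z up. The column is a post 38 mm square with faces along its x and y, 122 mm high, 0.35 kg, standing upright; grip its wooden part, 51 to 96 mm above the foot. A round disc of radius 48 mm sticks out 44 to 51 mm above the foot: seated, it stays 4 mm over the cartons' tops and keeps them in. Fully home, this point is 75 mm above the board's top.
- column_foot (a point): centre of the column's underside, which rests on the board when home. In it opens a square socket 25.6 mm wide and 30 mm deep, sides along the column's x and y, with a groove for the spring ball on all four sides, so it fits the board's stud in any of four quarter turns.
- column_shoulder (a point): on the column's axis, 96 mm above its foot, at the foot of the stud on its top. That stud is like the board's: 24 mm square with sides along the column's x and y, 26 mm high, tapered over its top 6 mm, a spring ball 13.5 mm above this point.
- handle_grip (a point): centre of the wooden crossbar of the T-handle, 61 mm above its foot, z up. The bar is 90 mm long (its x), 22 mm wide and high; below it a 20 mm square neck (36 to 50 mm up) and a steel socket 38 mm square with a 62 mm square, 7 mm flange round its mouth, the hole like the column's, fitting in any quarter turn. 0.2 kg, standing upright. Fully home its foot rests on the column's shoulder, with this point 61 mm above that.
- board_ball (a joint): how far the spring ball in the board's stud is pressed in, m: 0 when out (free, or clicked into a socket's groove), about 0.0015 to 0.0035 while a socket's wall slides over it, from about 17 mm before the socket is home to the last 2 mm. Pushing over it takes roughly 5 to 12 N; pushing with up to 20 N is harmless.
- column_ball (a joint): the same for the spring ball in the stud on the column's top.
- lemon: a lemon, 78 x 55 x 56 mm, lying by; not part of the job. Behind it the air fryer's pull sticks out towards the robot, to about x 0.48 m, y -0.33 m, between 75 and 150 mm high.
- tin: a low food tin, 75 mm across, 58 mm high, origin at the centre of its underside; not part of the job. It stands under the wall cabinets, whose undersides are 0.47 m high and whose doors are 0.61 m (door pulls 0.57 m, from 0.52 m up) ahead of the robot base.

How it is judged (in metres and radians):
On the way, in this order (a step that is already met when the one before it is completed fails the run):
1. every carton lies flat in a bay of the board (((x of carton_1_mid in the frame of board_top between -0.033 and -0.013 m and y of carton_1_mid in the frame of board_top between -0.068 and -0.048 m and angle between the y axis of carton_1_mid and the x axis of board_top, either way round below 0.14 rad) or (x of carton_1_mid in the frame of board_top between 0.048 and 0.068 m and y of carton_1_mid in the frame of board_top between -0.033 and -0.013 m and angle between the y axis of carton_1_mid and the y axis of board_top, either way round below 0.14 rad) or (x of carton_1_mid in the frame of board_top between 0.013 and 0.033 m and y of carton_1_mid in the frame of board_top between 0.048 and 0.068 m and angle between the y axis of carton_1_mid and the x axis of board_top, either way round below 0.14 rad) or (x of carton_1_mid in the frame of board_top between -0.068 and -0.048 m and y of carton_1_mid in the frame of board_top between 0.013 and 0.033 m and angle between the y axis of carton_1_mid and the y axis of board_top, either way round below 0.14 rad)) and z of carton_1_mid in the frame of board_top between 0.016 and 0.024 m and ((x of carton_2_mid in the frame of board_top between -0.033 and -0.013 m and y of carton_2_mid in the frame of board_top between -0.068 and -0.048 m and angle between the y axis of carton_2_mid and the x axis of board_top, either way round below 0.14 rad) or (x of carton_2_mid in the frame of board_top between 0.048 and 0.068 m and y of carton_2_mid in the frame of board_top between -0.033 and -0.013 m and angle between the y axis of carton_2_mid and the y axis of board_top, either way round below 0.14 rad) or (x of carton_2_mid in the frame of board_top between 0.013 and 0.033 m and y of carton_2_mid in the frame of board_top between 0.048 and 0.068 m and angle between the y axis of carton_2_mid and the x axis of board_top, either way round below 0.14 rad) or (x of carton_2_mid in the frame of board_top between -0.068 and -0.048 m and y of carton_2_mid in the frame of board_top between 0.013 and 0.033 m and angle between the y axis of carton_2_mid and the y axis of board_top, either way round below 0.14 rad)) and z of carton_2_mid in the frame of board_top between 0.016 and 0.024 m and ((x of carton_3_mid in the frame of board_top between -0.033 and -0.013 m and y of carton_3_mid in the frame of board_top between -0.068 and -0.048 m and angle between the y axis of carton_3_mid and the x axis of board_top, either way round below 0.14 rad) or (x of carton_3_mid in the frame of board_top between 0.048 and 0.068 m and y of carton_3_mid in the frame of board_top between -0.033 and -0.013 m and angle between the y axis of carton_3_mid and the y axis of board_top, either way round below 0.14 rad) or (x of carton_3_mid in the frame of board_top between 0.013 and 0.033 m and y of carton_3_mid in the frame of board_top between 0.048 and 0.068 m and angle between the y axis of carton_3_mid and the x axis of board_top, either way round below 0.14 rad) or (x of carton_3_mid in the frame of board_top between -0.068 and -0.048 m and y of carton_3_mid in the frame of board_top between 0.013 and 0.033 m and angle between the y axis of carton_3_mid and the y axis of board_top, either way round below 0.14 rad)) and z of carton_3_mid in the frame of board_top between 0.016 and 0.024 m and ((x of carton_4_mid in the frame of board_top between -0.033 and -0.013 m and y of carton_4_mid in the frame of board_top between -0.068 and -0.048 m and angle between the y axis of carton_4_mid and the x axis of board_top, either way round below 0.14 rad) or (x of carton_4_mid in the frame of board_top between 0.048 and 0.068 m and y of carton_4_mid in the frame of board_top between -0.033 and -0.013 m and angle between the y axis of carton_4_mid and the y axis of board_top, either way round below 0.14 rad) or (x of carton_4_mid in the frame of board_top between 0.013 and 0.033 m and y of carton_4_mid in the frame of board_top between 0.048 and 0.068 m and angle between the y axis of carton_4_mid and the x axis of board_top, either way round below 0.14 rad) or (x of carton_4_mid in the frame of board_top between -0.068 and -0.048 m and y of carton_4_mid in the frame of board_top between 0.013 and 0.033 m and angle between the y axis of carton_4_mid and the y axis of board_top, either way round below 0.14 rad)) and z of carton_4_mid in the frame of board_top between 0.016 and 0.024 m), for 0.2 s.
2. the column is fully home on the board's stud, its spring ball clicked in (z of column_mid in the frame of board_top between 0.072 and 0.078 m and horizontal distance between column_mid and board_top below 0.006 m and angle between column_mid's own z axis and vertical below 0.06 rad and value of joint board_ball below 0.0008 m), for 0.2 s.
3. the T-handle is fully home on the column's stud, its spring ball clicked in (z of handle_grip in the frame of column_mid between 0.079 and 0.085 m and horizontal distance between handle_grip and column_mid below 0.007 m and angle between handle_grip's own z axis and vertical below 0.08 rad and value of joint column_ball below 0.0008 m), for 0.2 s.
At the end, for the whole second after the job is handed in: Every carton lies flat in a bay (within 10 mm and 8 degrees, one to a bay), the spice jar stands upright on the worktop, column and handle are upright and home within 3 mm, both spring balls out, all at rest (all of step 1 and all of step 2 and all of step 3 and angle between spice_jar_mid's own z axis and vertical below 0.1 rad and height (world z) of spice_jar_mid between 0.047 and 0.059 m and linear speed of each of column, handle below 0.02 m/s); the robot touches nothing.
It fails at once if the lemon or the tin is shoved away (distance of any of lemon, tin from where it was at the start of the episode above 0.04 m).
Of carton_1, carton_2, carton_3, carton_4 only 3 to 4 are there at a start; the rules pass over those that are not, and their reading is None.
At some moment in a run one of handle may be knocked a few centimetres aside while the robot is not near it.
It also fails if it takes over 200 s, if anything falls off the work surface, if the arm or the gripper's body presses on something with over 40 N, if the wrist force passes 120 N, or if a joint passes its speed limit or range.

## Robot

A 7-joint arm with a two-finger parallel gripper is mounted at the origin on a cart in front of the work surface, level with it; the furniture and walls round the work are solid. World frame = base frame: x ahead of the robot, y to its left, z up, the work surface at z = 0. Lengths are in mm, angles in rad, forces in N, time in s.
With the tool pointing down it reaches from about 425 to 1025 mm from the base axis. Payload 9.4 kg.
Tool frame: the origin (TCP) lies on the mounting face of the last link; the fingertips stand 186 mm ahead of it and the grasp point (between the pads) lies 167 mm ahead of it; z points along the fingers, y is the line along which they close (so a half turn about z gives the same grasp; the last joint's range is limited). The gripper opens to 93 mm and grips with 3 to 60 N. Pads are 15 mm wide; open, the fingers measure 128 mm over their backs; the gripper's body (75 mm by 188 mm) begins 65 mm behind the grasp point.
Start: joints at [1.184, 0.599, -0.003, 1.599, 0.002, 0.943, -0.08], TCP at [221.028, -690.486, 404.718] pointing down, gripper open.
Joint ranges: [-2.57, 2.57], [-0.35, 1.97], [-1.29, 1.29], [0.11, 2.56], [-1.05, 4.19], [0.11, 1.86], [-2.63, 2.63]. Speed limits (rad/s): [2.22, 2.22, 3.01, 3.01, 3.14, 3.14, 3.14].

## Interface

Orientations are given as a 3x3 rotation matrix whose columns are the frame's x, y, z axes.
In Python, from station import ctrl, cams, ticket gives the robot as it stands. The module is installed in compiled form; this text tells all that it offers.
- The arm moves only by the shell command python3 -m jog 'ROWS' [FORCE]. ROWS is a JSON object of lists of equal length, an entry for each row: "slide": the shift along the world's x, y, z in units of 30 mm (1.0 is 30 mm), a list of three; "rot": the turn, a rotation vector about the world's x, y, z in units of 6 degrees (1.0 is 6 degrees), a list of three; "jaw": the opening in per cent of the stroke, from 0 (shut) to 100 (fully open). In form: {"slide": [[tx, ty, tz], ...], "rot": [[ax, ay, az], ...], "jaw": [jaw, ...]}. A call has 1 to 8 rows; each row shifts and turns the commanded pose from where the row before left it; what a row does not reach is not made up. A row lasts 1/10 s, in which the tool goes at most 50 mm and 8.59 degrees, less where a joint would pass 70% of its speed; a pose out of reach is approached as far as the arm can. A call is refused whole if a number of a shift passes 1 or a number of a turn 1, either way. A call with a gripper value outside its range is refused whole. The fingers move at their own pace and stop on an object; FORCE is the grip in N (left out, the last holds). Time passes only in rows, so rows that do not move let the fingers close. It gives the time, the measured TCP pose, the force, the opening and the grip force at its end, in the units of the state.
- ctrl.state(): the state, without advancing time (a new reading comes with each control period).
- cams.camera(name): name is "scene" or "side" or "wrist"; returns a dict with "image" (420x560x3 uint8, red, green, blue), "fx", "fy", "cx", "cy" (pixels), "rvec" (rotation vector, rad) and "tvec" (3), from world to camera coordinates, as OpenCV has them; the wrist camera has in their place "hand_eye" (4x4, takes a point from camera to tool coordinates, whose origin is the TCP and whose axes are the flange's). Camera axes: x right, y down, z forward; pixel columns grow to the right and rows downward; lengths in mm; the calibration is good to about 2 mm. A picture is of the moment at which its call begins: read the wrist's pose just before it. There is no depth.
- ticket.finish_job(): hands the job in; it is judged then, once.
The state is a dict: "t": time; "q": joint angles; "qvel": joint speeds; "effort": joint torques, N m; "position": TCP position; "orientation": TCP orientation; "wrist_force": force on the tool from outside, world axes, zero at the start; "ft_torque": the same for the moment, N m; "width": opening from 0.0 (shut) to 1.0 (fully open); "finger_force": force on a finger pad.
Only numpy, scipy, OpenCV 4.12 (cv2) and the standard library are available. Lean on these libraries where they do the work, as an engineer would, in place of code of your own. Each camera call takes 0.05 s, during which the arm holds its last target. There are 200 camera calls.

## Working session

There is one attempt and no reset: what is moved stays moved. The work goes in short steps, Python scripts to look and compute and a shell command to move; the robot and the scene stay as the last step left them, time stands still between calls to the robot, and variables do not carry over. Pictures are saved under pics/ and viewed, at most 14 in all, crops included, and the job is handed in when it is done.

```bash
mkdir -p pics
cat > h.py <<'E'
import numpy as np, cv2
from station import ctrl, cams, ticket
def snap(name, fn):
    s=ctrl.state(); c=cams.camera(name)
    cv2.imwrite(f'pics/{fn}.png', c['image'][:,:,::-1])
    K=np.array([[c['fx'],0,c['cx']],[0,c['fy'],c['cy']],[0,0,1.]])
    if name=='wrist':
        H=np.array(c['hand_eye'],float); T=np.eye(4); T[:3,:3]=s['orientation']; T[:3,3]=s['position']
        W=T@H; R=W[:3,:3].T; t=-R@W[:3,3]
    else:
        R=cv2.Rodrigues(np.array(c['rvec'],float))[0]; t=np.array(c['tvec'],float).ravel()
    np.savez(f'pics/{fn}.npz',K=K,R=R,t=t); return c['image']
def px(fn,uv,z):
    d=np.load(f'pics/{fn}.npz'); K,R,t=d['K'],d['R'],d['t']; o=-R.T@t
    out=[]
    for u,v in uv:
        r=R.T@np.linalg.solve(K,[u,v,1.]); out.append(o+r*(z-o[2])/r[2])
    return np.round(np.array(out),1)
def proj(fn,P):
    d=np.load(f'pics/{fn}.npz'); P=np.atleast_2d(P).astype(float)
    q=(P@d['R'].T+d['t'])@d['K'].T; return q[:,:2]/q[:,2:]
E
python3 - <<'E'
from h import *
for n in('scene','side','wrist'):
    snap(n,n+'0'); d=np.load(f'pics/{n}0.npz'); print(n,(-d['R'].T@d['t']).round(),d['R'][2].round(2),d['K'][0,0])
a=[cv2.imread(f'pics/{n}0.png') for n in('scene','side')]
print(ctrl.state())
E
```

```text
scene [-227.  616.  789.] [ 0.64 -0.5  -0.58] 450.7494859867357
side [-350.  678. 1367.] [ 0.53 -0.39 -0.75] 541.2635590832299
wrist [ 292. -666.  383.] [-0.26 -0.08 -0.96] 326.08397652703803
{'t': 0.15, 'q': array([ 1.18428956,  0.59996422, -0.00252411,  1.59990493,  0.00178537,
        0.94289218, -0.07980933]), 'qvel': array([ 0.00075754, -0.00268512,  0.00096985, -0.00032744,  0.00157551,
       -0.00124133, -0.00035276]), 'effort': array([ 2.34984429e-03, -7.65583205e+01,  1.49839047e+00, -2.52566010e+01,
       -5.23861579e-02,  1.48314791e-02,  8.81473079e-05]), 'position': array([ 221.00049094, -690.36112887,  404.05668039]), 'orientation': array([[ 9.52385019e-01,  3.04897629e-01, -4.60167045e-04],
       [ 3.04897956e-01, -9.52384422e-01,  1.07201234e-03],
       [-1.11401905e-04, -1.16127248e-03, -9.99999320e-01]]), 'wrist_force': array([-0.27257591, -0.68861898,  0.56028243]), 'ft_torque': array([-0.00632423, -0.06689772, -0.00924067]), 'finger_force': 0.0, 'width': 0.9984505477783785}
```

View pics/scene0.png

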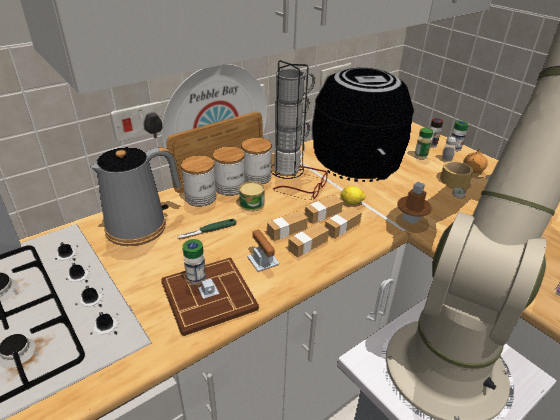

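View pics/side0.png

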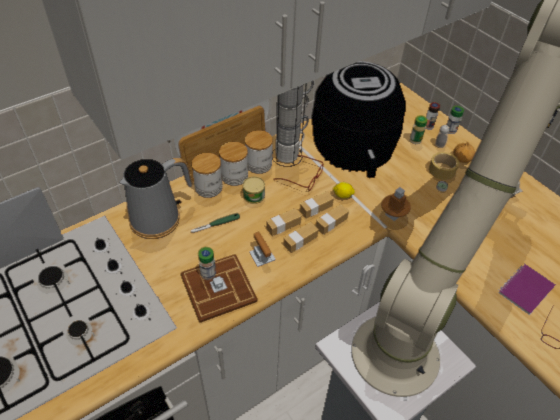

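The scene view shows the board at about (210,293), jar (194,262), handle (263,250), four cartons (280–345, 210–243), lemon (353,195), tin (252,197) and column (413,205). The side view agrees with this.

Run:
```python
from h import *
print('board side corners', px('side0',[(182,276),(234,257),(256,291),(198,317)],18))
print('board scene corners', px('scene0',[(163,290),(233,260),(257,298),(182,329)],18))
print('stud top side',px('side0',[(219,283)],44),'scene',px('scene0',[(209,285)],44))
print('jar cap top',px('side0',[(206,251)],124), px('scene0',[(193,243)],124))
print('handle bar',px('side0',[(258,234),(268,254)],72),px('scene0',[(256,233),(271,252)],72))
print('cartons side',px('side0',[(278,222),(312,205),(296,239),(329,220)],40))
print('cartons scene',px('scene0',[(281,226),(317,207),(302,240),(338,222)],40))
print('column top',px('side0',[(399,190)],122),px('scene0',[(418,185)],122))
print('lemon',px('side0',[(344,190)],28),'tin',px('side0',[(254,183)],58))
```

```text
board side corners [[538.2 363.1  18. ]
 [510.4 198.2  18. ]
 [370.7 210.3  18. ]
 [391.1 392.4  18. ]]
board scene corners [[514.5 374.1  18. ]
 [507.4 187.6  18. ]
 [366.6 211.6  18. ]
 [387.1 390.5  18. ]]
stud top side [[439.6 292.7  44. ]] scene [[443.1 291.2  44. ]]
jar cap top [[505.3 290.6 124. ]] [[507.1 289.6 124. ]]
handle bar [[508.1 110.9  72. ]
 [428.7 128.5  72. ]] [[507.5 116.8  72. ]
 [427.1 128.6  72. ]]
cartons side [[ 534.1   17.    40. ]
 [ 530.8 -117.2   40. ]
 [ 446.6   10.3   40. ]
 [ 449.3 -123.2   40. ]]
cartons scene [[ 526.    22.7   40. ]
 [ 536.7 -114.8   40. ]
 [ 447.4   13.7   40. ]
 [ 449.7 -115.7   40. ]]
column top [[ 372.3 -335.5  122. ]] [[ 370.9 -332.8  122. ]]
lemon [[ 531.9 -256.2   28. ]] tin [[705.9  -5.3  58. ]]
```

```bash
python3 -m jog '{"slide":[[0.7,1,0],[0.7,1,0],[0.7,1,0],[0.7,1,0],[0.6,1,0],[0.6,1,0],[0.5,1,0],[0.5,1,0]],"rot":[[0,0,-1],[0,0,-1],[0,0,-1],[0,0,0],[0,0,0],[0,0,0],[0,0,0],[0,0,0]],"jaw":[100,100,100,100,100,100,100,100]}'
python3 -m jog '{"slide":[[0,1,0],[0,1,0],[0,1,0],[0,0.8,0],[0,0,0],[0,0,0]],"rot":[[0,0,0],[0,0,0],[0,0,0],[0,0,0],[0,0,0],[0,0,0]],"jaw":[100,100,100,100,100,100]}'
python3 -c "
from h import *
snap('wrist','w_col')"
python3 -m jog '{"slide":[[0.6,1,0],[0.6,1,0],[0.6,1,0],[0.6,1,0],[0.6,1,0],[0.6,1,0],[0.2,1,0],[0,1,0]],"rot":[[0,0,0],[0,0,0],[0,0,0],[0,0,0],[0,0,0],[0,0,0],[0,0,0],[0,0,0]],"jaw":[100,100,100,100,100,100,100,100]}'
python3 -m jog '{"slide":[[0,1,0],[0,0,0],[0,0,0]],"rot":[[0,0,0],[0,0,0],[0,0,0]],"jaw":[100,100,100]}'
python3 -c "
from h import *
snap('wrist','w_car')"
python3 -m jog '{"slide":[[-0.3,1,0],[-0.3,1,0],[-0.3,1,0],[-0.3,1,0],[0,1,0],[0,1,0],[0,1,0],[0,1,0]],"rot":[[0,0,0],[0,0,0],[0,0,0],[0,0,0],[0,0,0],[0,0,0],[0,0,0],[0,0,0]],"jaw":[100,100,100,100,100,100,100,100]}'
python3 -m jog '{"slide":[[0,1,0],[0,0,0],[0,0,0]],"rot":[[0,0,0],[0,0,0],[0,0,0]],"jaw":[100,100,100]}'
python3 -c "
from h import *
snap('wrist','w_brd'); s=ctrl.state();print(s['q'],s['orientation'].round(3))"
```

```text
t: 0.95
position: [371.6, -449.1, 404.6]
orientation: [[1.0, -0.004, -0.0], [-0.004, -1.0, 0.0], [-0.0, -0.0, -1.0]]
wrist_force: [-0.3, -0.1, 0.3]
width: 1.001
finger_force: 0.0
t: 1.55
position: [371.2, -336.4, 404.9]
orientation: [[1.0, -0.003, 0.0], [-0.003, -1.0, -0.0], [0.0, 0.0, -1.0]]
wrist_force: [0.3, -1.2, -1.0]
width: 1.0
finger_force: 0.0
t: 2.4
position: [486.5, -96.2, 404.5]
orientation: [[1.0, -0.006, 0.001], [-0.006, -1.0, -0.0], [0.001, 0.0, -1.0]]
wrist_force: [0.2, 0.2, 0.1]
width: 1.003
finger_force: 0.0
t: 2.7
position: [485.5, -67.0, 404.6]
orientation: [[1.0, -0.004, 0.0], [-0.004, -1.0, -0.0], [0.0, 0.0, -1.0]]
wrist_force: [-0.4, -1.6, 0.3]
width: 1.0
finger_force: 0.0
t: 3.55
position: [449.9, 173.2, 404.8]
orientation: [[1.0, -0.007, 0.0], [-0.007, -1.0, -0.0], [0.0, 0.0, -1.0]]
wrist_force: [1.3, -0.8, 0.1]
width: 1.001
finger_force: 0.0
t: 3.85
position: [449.7, 202.6, 404.5]
orientation: [[1.0, -0.005, -0.0], [-0.005, -1.0, -0.001], [-0.0, 0.001, -1.0]]
wrist_force: [0.3, -0.5, 0.0]
width: 0.996
finger_force: 0.0
[-0.4902566   0.32491547 -0.06142874  2.11799942  0.0313697   0.70023706
 -2.14966936] [[ 1.    -0.006 -0.   ]
 [-0.006 -1.    -0.001]
 [-0.     0.001 -1.   ]]
```

View pics/w_col.png

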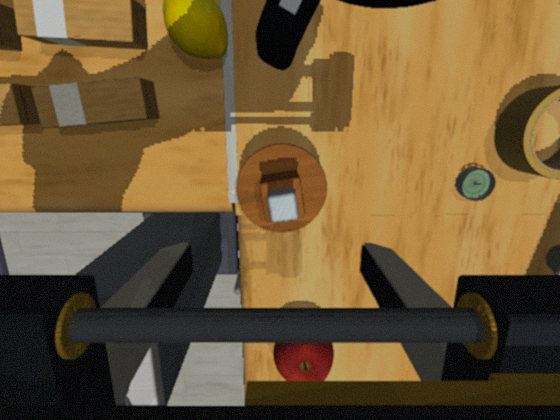

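View pics/w_car.png

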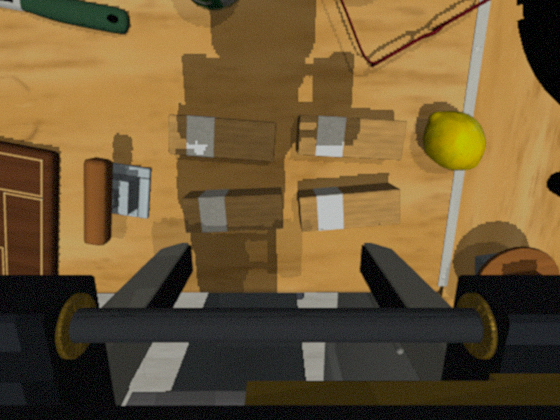

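View pics/w_brd.png

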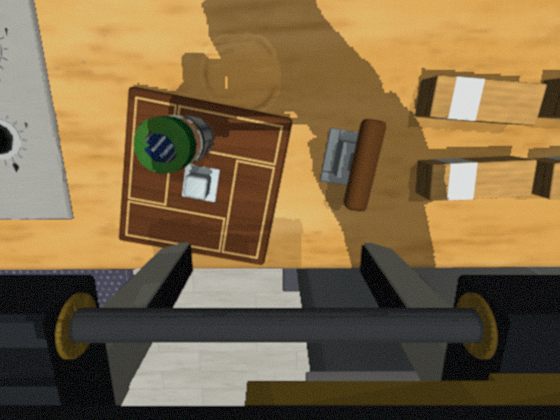

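w_col shows the column's disc centred near (281,187) with its stud top at (283,206). w_car shows the four cartons with centres near (222,138), (351,136), (233,211) and (349,209). w_brd shows the board corners at (135,87), (291,119), (264,264) and (121,240), the jar cap at (165,144), the stud near (201,184) and the handle bar from (372,121) to (356,209).

```bash
cat >> h.py <<'E'
def rect(fn,x0,x1,y0,y1,z,s):  # top view: up=+x, left=+y
    C=np.array([[x1,y1,z],[x1,y0,z],[x0,y0,z],[x0,y1,z]],float); W,H=int((y1-y0)*s),int((x1-x0)*s)
    M=cv2.getPerspectiveTransform(proj(fn,C).astype(np.float32),np.float32([[0,0],[W,0],[W,H],[0,H]]))
    return cv2.warpPerspective(cv2.imread(f'pics/{fn}.png'),M,(W,H),flags=cv2.INTER_CUBIC)
E
python3 - <<'E'
from h import *
a=rect('w_car',400,580,-200,80,40,2.0)
b=rect('w_brd',340,540,180,400,18,1.3); c=rect('w_col',310,440,-400,-260,51,1.6)
im=np.zeros((640-40,800,3),np.uint8); im[:360,:560]=a; h,w=b.shape[:2]
b=b[:240]; im[360:600,:w]=b; im[360:360+c.shape[0],300:300+c.shape[1]]=c; cv2.imwrite('pics/m1.png',im)
B=px('w_brd',[(135,87),(291,119),(264,264),(121,240)],18);print(B,B.mean(0))
print([np.linalg.norm(B[i]-B[i-1]).round(1) for i in range(4)],[np.degrees(np.arctan2(*(B[i]-B[i-1])[:2])).round(1) for i in range(4)])
print('stud',px('w_brd',[(201,180)],44),'jar',px('w_brd',[(165,144)],124),px('w_brd',[(202,140)],40))
h=px('w_brd',[(372,121),(356,209)],72);print('handle',h,h.mean(0))
print('disc',px('w_col',[(281,187)],51),'studtop',px('w_col',[(283,206)],122))
E
```

```text
[[555.  351.6  18. ]
 [521.6 186.8  18. ]
 [350.5 218.6  18. ]
 [382.8 389.5  18. ]] [452.475 286.625  18.   ]
[np.float64(176.3), np.float64(168.2), np.float64(174.0), np.float64(173.9)] [np.float64(102.4), np.float64(-168.5), np.float64(-79.5), np.float64(10.7)]
stud [[460.1 282.7  44. ]] jar [[504.  290.3 124. ]] [[501.3 279.7  40. ]]
handle [[519.9 114.4  72. ]
 [435.3 124.   72. ]] [477.6 119.2  72. ]
disc [[ 375.2 -340.7   51. ]] studtop [[ 374.1 -341.3  122. ]]
```

View pics/m1.png

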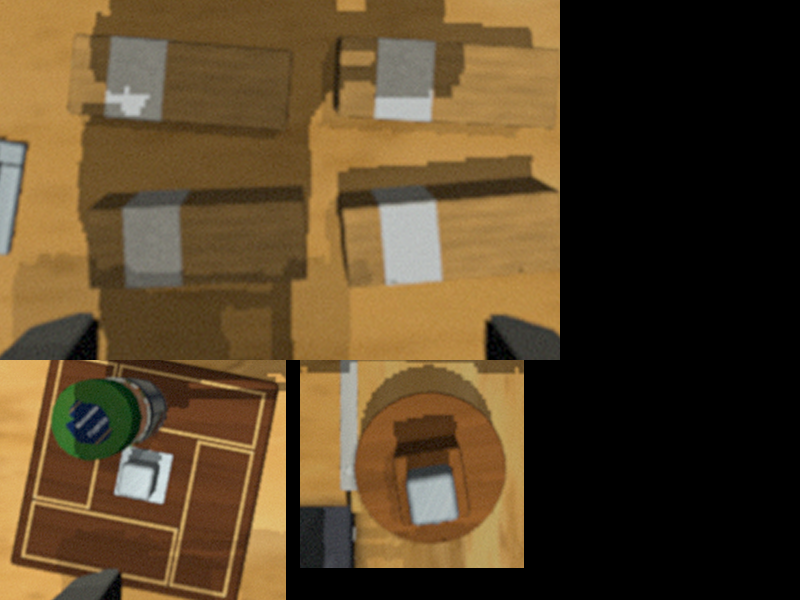

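The rectified view puts the carton centres at about (539,-10), (539.5,-143), (458.5,-20) and (460,-148). The board is at (452,287.5) with yaw −11.2°, and the jar is at (504,290). Now picking up the jar.

```bash
python3 -m jog '{"slide":[[0,1,-1],[0,1,-1],[0.6,0.93,0],[0.6,0,0],[0.6,0,0],[0,0,-1],[0,0,-1],[0,0,-0.5]],"rot":[[0,0,0],[0,0,0],[0,0,0],[0,0,0],[0,0,0],[0,0,0],[0,0,0],[0,0,0]],"jaw":[100,100,100,100,100,100,100,100]}'
python3 -m jog '{"slide":[[0,0,-0.5],[0,0,-0.5],[0,0,0],[0,0,0],[0,0,0],[0,0,0],[0,0,0],[0,0,0]],"rot":[[0,0,0],[0,0,0],[0,0,0],[0,0,0],[0,0,0],[0,0,0],[0,0,0],[0,0,0]],"jaw":[100,100,100,40,40,40,40,40]}' 15
python3 -m jog '{"slide":[[0,0,0],[0,0,0],[0,0,0],[0,0,0.5],[0,0,1],[0,0,1],[0,0,1],[0,0,0.5]],"rot":[[0,0,0],[0,0,0],[0,0,0],[0,0,0],[0,0,0],[0,0,0],[0,0,0],[0,0,0]],"jaw":[40,40,40,40,40,40,40,40]}'
```

```text
t: 4.7
position: [503.6, 288.8, 267.7]
orientation: [[1.0, -0.007, -0.002], [-0.007, -1.0, -0.002], [-0.002, 0.002, -1.0]]
wrist_force: [0.0, 0.0, 0.2]
width: 1.001
finger_force: 0.0
t: 5.5
position: [503.1, 291.5, 240.2]
orientation: [[1.0, -0.004, 0.001], [-0.004, -1.0, 0.0], [0.001, -0.0, -1.0]]
wrist_force: [0.3, -0.1, -0.1]
width: 0.618
finger_force: 0.0
t: 6.3
position: [503.2, 291.4, 362.0]
orientation: [[1.0, -0.004, 0.002], [-0.004, -1.0, 0.001], [0.002, -0.001, -1.0]]
wrist_force: [0.1, -1.1, -1.3]
width: 0.495
finger_force: 15.0
```

```bash
python3 -m jog '{"slide":[[-0.3,-1,0],[-0.3,-1,0],[-0.3,-1,0],[-0.3,-1,0],[-0.3,-1,0],[-0.3,-1,0],[-0.3,-1,0],[-0.34,-1,0]],"rot":[[0,0,1],[0,0,1],[0,0,1],[0,0,1],[0,0,1],[0,0,1],[0,0,1],[0,0,1]],"jaw":[40,40,40,40,40,40,40,40]}'
python3 -m jog '{"slide":[[0,-1,0],[0,-1,0],[0,-1,0],[0,-1,0],[0,-1,0],[0,-1,0],[0,-1,0],[0,-1,0]],"rot":[[0,0,1],[0,0,1],[0,0,1],[0,0,1],[0,0,1],[0,0,1],[0,0,1],[0,0,0]],"jaw":[40,40,40,40,40,40,40,40]}'
python3 -m jog '{"slide":[[0,-1,0],[0,-0.88,0],[0,0,0],[0,0,-1],[0,0,-1],[0,0,-1],[0,0,-0.8],[0,0,0]],"rot":[[0,0,0],[0,0,0],[0,0,0],[0,0,0],[0,0,0],[0,0,0],[0,0,0],[0,0,0]],"jaw":[40,40,40,40,40,40,40,40]}'
```

```text
t: 7.1
position: [429.3, 50.2, 359.6]
orientation: [[0.669, 0.743, -0.0], [0.743, -0.669, -0.0], [-0.0, 0.0, -1.0]]
wrist_force: [0.8, -0.4, -0.7]
width: 0.494
finger_force: 15.0
t: 7.9
position: [429.4, -190.0, 359.6]
orientation: [[0.001, 1.0, -0.0], [1.0, -0.001, 0.0], [0.0, -0.0, -1.0]]
wrist_force: [0.3, 0.9, -0.8]
width: 0.498
finger_force: 15.0
t: 8.7
position: [429.3, -243.8, 243.4]
orientation: [[0.003, 1.0, -0.004], [1.0, -0.003, 0.002], [0.002, -0.004, -1.0]]
wrist_force: [-1.0, 0.2, -0.9]
width: 0.493
finger_force: 15.0
```

```bash
python3 -m jog '{"slide":[[0,0,-0.4],[0,0,-0.2],[0,0,0],[0,0,-0.05],[0,0,0]],"rot":[[0,0,0],[0,0,0],[0,0,0],[0,0,0],[0,0,0]],"jaw":[40,40,40,40,40]}'
```

```text
t: 9.2
position: [429.9, -245.1, 226.8]
orientation: [[0.005, 1.0, 0.001], [1.0, -0.005, -0.0], [-0.0, 0.001, -1.0]]
wrist_force: [-0.0, 0.0, -1.1]
width: 0.492
finger_force: 15.0
```

```bash
python3 -m jog '{"slide":[[0,0,-0.1],[0,0,-0.05],[0,0,0]],"rot":[[0,0,0],[0,0,0],[0,0,0]],"jaw":[40,40,40]}';python3 -m jog '{"slide":[[0,0,-0.04],[0,0,0]],"rot":[[0,0,0],[0,0,0]],"jaw":[40,40]}'
```

```text
t: 9.5
position: [429.8, -245.1, 221.8]
orientation: [[0.004, 1.0, 0.0], [1.0, -0.004, -0.0], [-0.0, 0.0, -1.0]]
wrist_force: [0.1, -0.7, -0.2]
width: 0.493
finger_force: 15.0
t: 9.7
position: [429.8, -245.1, 221.2]
orientation: [[0.004, 1.0, 0.0], [1.0, -0.004, -0.001], [-0.001, 0.0, -1.0]]
wrist_force: [-1.9, -0.3, 11.0]
width: 0.493
finger_force: 15.0
```

```bash
python3 -m jog '{"slide":[[0,0,0],[0,0,0],[0,0,0],[0,0,0],[0,0,1],[0,0,1],[0,0,1],[0,0,1]],"rot":[[0,0,0],[0,0,0],[0,0,0],[0,0,0],[0,0,0],[0,0,0],[0,0,0],[0,0,0]],"jaw":[80,80,80,80,80,80,80,80]}'
python3 -m jog '{"slide":[[0,0,0.33],[0.5,1,0],[0.5,1,0],[0,1,0],[0,0.23,-1],[0,0,-1],[0,0,-1],[0,0,-1]],"rot":[[0,0,0],[0,0,0.65],[0,0,0],[0,0,0],[0,0,0],[0,0,0],[0,0,0],[0,0,0]],"jaw":[80,80,64,64,64,64,64,64]}'
python3 -c "
from h import *
snap('wrist','w_d')"
python3 -m jog '{"slide":[[0,0,-0.5],[0,0,-0.5],[0,0,-0.35],[0,0,0]],"rot":[[0,0,0],[0,0,0],[0,0,0],[0,0,0]],"jaw":[64,64,64,64]}'
```

```text
t: 10.5
position: [429.6, -244.9, 341.6]
orientation: [[0.004, 1.0, -0.0], [1.0, -0.004, 0.0], [0.0, -0.0, -1.0]]
wrist_force: [0.3, -0.7, 0.6]
width: 0.801
finger_force: 0.0
t: 11.3
position: [459.5, -148.0, 228.8]
orientation: [[-0.064, 0.998, -0.001], [0.998, 0.064, 0.0], [0.0, -0.001, -1.0]]
wrist_force: [0.8, 0.0, 0.1]
width: 0.641
finger_force: 0.0
t: 11.75
position: [459.6, -147.8, 189.0]
orientation: [[-0.064, 0.998, -0.002], [0.998, 0.064, 0.0], [0.0, -0.002, -1.0]]
wrist_force: [-0.2, 0.4, -0.6]
width: 0.642
finger_force: 0.0
```

View pics/w_d.png

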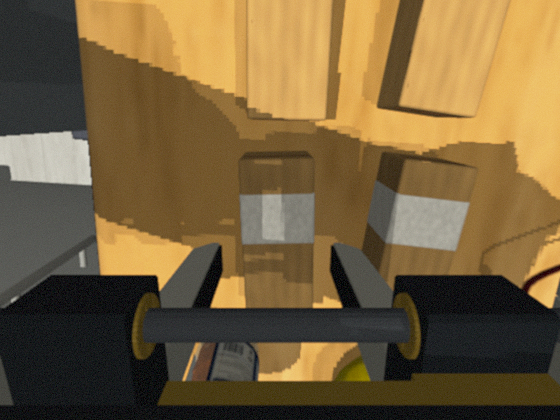

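w_d shows carton D centred between the fingers, with the end edge of its top face at (240,161)–(314,160). Next I check D's position along y.

```bash
python3 -c "
from h import *
print(px('w_d',[(240,161),(314,160),(244,248),(302,248)],40))
print('C end',px('w_d',[(248,117),(330,118)],40),'B',px('w_d',[(378,166),(473,181)],40),'A',px('w_d',[(381,107),(472,116)],40))"
python3 -m jog '{"slide":[[0,0,0],[0,0,0],[0,0,0],[0,0,0],[0,0,0],[0,0,0]],"rot":[[0,0,0],[0,0,0],[0,0,0],[0,0,0],[0,0,0],[0,0,0]],"jaw":[30,30,30,30,30,30]}' 20
```

```text
[[ 437.2  -94.9   40. ]
 [ 475.2  -91.9   40. ]
 [ 441.  -142.9   40. ]
 [ 473.2 -140.9   40. ]]
C end [[440.4 -72.8  40. ]
 [481.1 -70.6  40. ]] B [[508.5 -92.9  40. ]
 [559.3 -97.5  40. ]] A [[505.6 -63.8  40. ]
 [551.4 -65.2  40. ]]
t: 12.35
position: [459.9, -148.3, 190.5]
orientation: [[-0.063, 0.998, 0.001], [0.998, 0.063, -0.0], [-0.0, 0.001, -1.0]]
wrist_force: [0.8, -0.2, 6.1]
width: 0.426
finger_force: 19.9
```

```bash
python3 -m jog '{"slide":[[0,0,0.5],[0,0,1],[0,0,1],[0,0,1],[0,1,0.5],[0,1,0],[0,1,0],[0,1,0]],"rot":[[0,0,0],[0,0,0],[0,0,0],[0,0,0],[0,0,1],[0,0,1],[0,0,1],[0,0,1]],"jaw":[30,30,30,30,30,30,30,30]}'
python3 -m jog '{"slide":[[-0.2,1,0],[-0.2,1,0],[-0.2,1,0],[-0.2,1,0],[-0.2,1,0],[-0.2,1,0],[-0.2,1,0],[0,1,0]],"rot":[[0,0,1],[0,0,1],[0,0,1],[0,0,1],[0,0,1],[0,0,1],[0,0,1],[0,0,1]],"jaw":[30,30,30,30,30,30,30,30]}'
python3 -m jog '{"slide":[[0,0.78,0],[0,0,0],[0,0,-1],[0,0,-1],[0,0,0],[0,0,0]],"rot":[[0,0,0.53],[0,0,0],[0,0,0],[0,0,0],[0,0,0],[0,0,0]],"jaw":[30,30,30,30,30,30]}'
python3 -c "
from h import *
snap('wrist','w_p1')"
```

```text
t: 13.15
position: [459.5, -27.3, 310.4]
orientation: [[-0.467, 0.884, 0.001], [0.884, 0.467, -0.0], [-0.001, 0.0, -1.0]]
wrist_force: [1.5, 0.4, -1.5]
width: 0.43
finger_force: 19.9
t: 13.95
position: [416.9, 212.8, 310.1]
orientation: [[-0.97, 0.243, -0.0], [0.243, 0.97, -0.001], [-0.0, -0.001, -1.0]]
wrist_force: [0.7, 0.5, -1.6]
width: 0.427
finger_force: 19.9
t: 14.55
position: [417.7, 234.9, 250.2]
orientation: [[-0.981, 0.194, -0.001], [0.194, 0.981, -0.001], [0.001, -0.001, -1.0]]
wrist_force: [-0.6, 0.1, -0.8]
width: 0.429
finger_force: 19.9
```

View pics/w_p1.png

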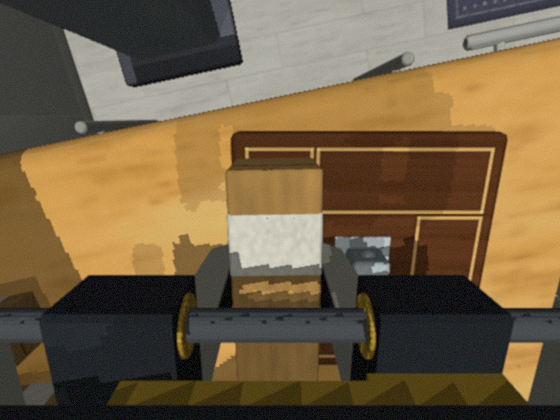

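w_p1 shows the carton parallel to the board and above bay_1. The board's −x edge runs from (234,132) to (503,134), and the bay_4 inlay spans (316,148), (495,148), (316,212) and (487,213). I use these to refine the board pose.

```bash
python3 -c "
from h import *
P=px('w_p1',[(232,133),(505,133),(319,149),(495,149),(316,212),(485,213),(415,217)],18);print(P)
from scipy.optimize import least_squares
B=np.array([[-90,-90],[-90,90],[-80,-34],[-80,80],[-36,-34],[-36,80],[-34,36]])
def f(p):
    c,s=np.cos(p[2]),np.sin(p[2]); return (B@np.array([[c,s],[-s,c]])+p[:2]-P[:,:2]).ravel()
r=least_squares(f,[452,287,-.195]);print(r.x,np.degrees(r.x[2]),r.fun.reshape(-1,2).round(1))
print('carton end',px('w_p1',[(228,169),(322,169)],100))
"
```

```text
[[347.8 221.2  18. ]
 [381.2 390.6  18. ]
 [368.3 273.6  18. ]
 [390.2 384.3  18. ]
 [409.5 265.   18. ]
 [432.3 377.   18. ]
 [426.  330.3  18. ]]
[ 4.52626421e+02  2.90095560e+02 -1.93394590e-01] -11.080693789515477 [[-0.8 -2.1]
 [ 0.4  5.1]
 [-0.7 -1.5]
 [-0.7 -0.3]
 [ 1.3 -1.4]
 [ 0.4 -1.5]
 [ 0.2  1.7]]
carton end [[359.4 227.9 100. ]
 [366.7 264.7 100. ]]
```

```bash
python3 -m jog '{"slide":[[0.03,0.06,-0.5],[0,0,-0.5],[0,0,-0.3],[0,0,0],[0,0,0]],"rot":[[0,0,0],[0,0,0],[0,0,0],[0,0,0],[0,0,0]],"jaw":[30,30,30,30,30]}'
python3 -m jog '{"slide":[[0,0,-0.05],[0,0,0]],"rot":[[0,0,0],[0,0,0]],"jaw":[30,30]}'
```

```text
t: 15.1
position: [419.0, 237.1, 212.0]
orientation: [[-0.981, 0.194, 0.001], [0.194, 0.981, 0.0], [-0.001, 0.001, -1.0]]
wrist_force: [-0.4, 0.1, -1.1]
width: 0.431
finger_force: 19.9
t: 15.3
position: [418.9, 237.1, 210.0]
orientation: [[-0.981, 0.194, 0.001], [0.194, 0.981, 0.0], [-0.001, 0.001, -1.0]]
wrist_force: [0.1, 0.5, -0.8]
width: 0.429
finger_force: 19.9
```

```bash
python3 -m jog '{"slide":[[0,0,-0.05],[0,0,0],[0,0,0],[0,0,0],[0,0,0],[0,0,0.7],[0,0,1],[0,0,1]],"rot":[[0,0,0],[0,0,0],[0,0,0],[0,0,0],[0,0,0],[0,0,0],[0,0,0],[0,0,0]],"jaw":[30,57,57,57,57,57,57,57]}'
python3 -m jog '{"slide":[[0.1,-0.65,0],[0.1,-0.65,0],[0.1,-0.65,0],[0.1,-0.65,0],[0.1,-0.65,0],[0.1,-0.65,0],[0.1,-0.65,0],[0.1,-0.65,0]],"rot":[[0,0,-1],[0,0,-1],[0,0,-1],[0,0,-1],[0,0,-1],[0,0,-1],[0,0,-1],[0,0,-1]],"jaw":[64,64,64,64,64,64,64,64]}'
python3 -m jog '{"slide":[[0.1,-0.65,0],[0.1,-0.65,0],[0.1,-0.65,0],[0.1,-0.65,0],[0.12,-0.67,0],[0,0,-1],[0,0,0]],"rot":[[0,0,-1],[0,0,-1],[0,0,-1],[0,0,-1],[0,0,-0.67],[0,0,0],[0,0,0]],"jaw":[64,64,64,64,64,64,64]}'
python3 -c "
from h import *
snap('wrist','w_c')"
```

```text
t: 16.1
position: [418.4, 237.2, 289.6]
orientation: [[-0.981, 0.193, -0.002], [0.193, 0.981, -0.0], [0.001, -0.001, -1.0]]
wrist_force: [1.2, -0.1, 0.6]
width: 0.568
finger_force: 0.0
t: 16.9
position: [442.7, 80.3, 289.0]
orientation: [[-0.509, 0.861, 0.0], [0.861, 0.509, -0.0], [-0.0, 0.0, -1.0]]
wrist_force: [-0.2, 0.4, 0.6]
width: 0.644
finger_force: 0.0
t: 17.6
position: [457.8, -17.5, 257.2]
orientation: [[-0.048, 0.999, -0.003], [0.999, 0.048, -0.0], [-0.0, -0.003, -1.0]]
wrist_force: [-0.4, -0.1, 0.3]
width: 0.642
finger_force: 0.0
```

View pics/w_c.png

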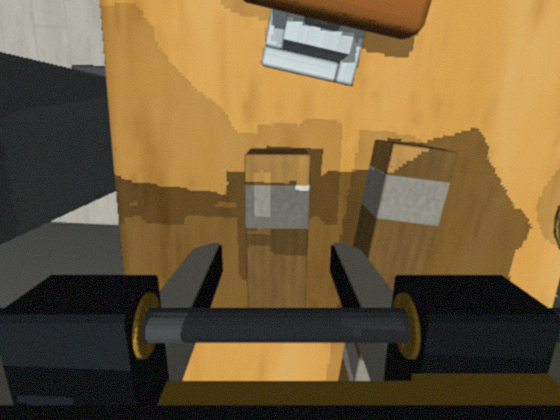

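w_c shows carton C between the fingers with its end edge at (246,155)–(309,155), and A's end edge at about (375,146)–(456,157).

```bash
python3 -c "
from h import *
print('C end',px('w_c',[(246,156),(309,155)],40),'A',px('w_c',[(375,147),(456,158)],40))"
python3 -m jog '{"slide":[[0,0,-1],[0,0,-0.7],[0,0,-0.5],[0,0,0],[0,0,0],[0,0,0],[0,0,0],[0,0,0]],"rot":[[0,0,0],[0,0,0],[0,0,0],[0,0,0],[0,0,0],[0,0,0],[0,0,0],[0,0,0]],"jaw":[64,64,64,64,30,30,30,30]}'
python3 -m jog '{"slide":[[0,0,0],[0,0,0],[0,0,0.2]],"rot":[[0,0,0],[0,0,0],[0,0,0]],"jaw":[30,30,30]}'
```

```text
C end [[436.3  35.1  40. ]
 [474.   37.5  40. ]] A [[512.8  44.1  40. ]
 [562.1  40.   40. ]]
t: 18.45
position: [458.4, -17.1, 193.9]
orientation: [[-0.049, 0.999, 0.002], [0.999, 0.049, 0.0], [0.0, 0.002, -1.0]]
wrist_force: [-0.8, 0.7, 9.0]
width: 0.433
finger_force: 20.0
t: 18.75
position: [458.3, -17.0, 199.3]
orientation: [[-0.049, 0.999, 0.0], [0.999, 0.049, -0.0], [-0.0, 0.0, -1.0]]
wrist_force: [-0.6, 0.3, -1.2]
width: 0.429
finger_force: 20.0
```

```bash
python3 -m jog '{"slide":[[0,0,1],[0,0,1],[0,0,1],[0,1,0.4],[0,1,0],[0,1,0],[0,1,0],[0,1,0]],"rot":[[0,0,0],[0,0,0],[0,0,0],[0,0,0],[0,0,0],[0,0,0],[0,0,-1],[0,0,-1]],"jaw":[30,30,30,30,30,30,30,30]}'
python3 -m jog '{"slide":[[0.5,1,0],[0.5,1,0],[0.5,1,0],[0.07,1,0],[0,0.13,0],[0,0,-1],[0,0,-1],[0,0,0]],"rot":[[0,0,-0.32],[0,0,0],[0,0,0],[0,0,0],[0,0,0],[0,0,0],[0,0,0],[0,0,0]],"jaw":[30,30,30,30,30,30,30,30]}'
python3 -m jog '{"slide":[[0,0,-0.5],[0,0,-0.3],[0,0,0],[0,0,0]],"rot":[[0,0,0],[0,0,0],[0,0,0],[0,0,0]],"jaw":[30,30,30,30]}'
```

```text
t: 19.55
position: [458.0, 133.7, 301.6]
orientation: [[0.165, 0.986, 0.0], [0.986, -0.165, 0.0], [0.0, 0.0, -1.0]]
wrist_force: [0.9, 0.3, -1.1]
width: 0.432
finger_force: 20.0
t: 20.35
position: [504.3, 255.6, 238.6]
orientation: [[0.193, 0.981, -0.005], [0.981, -0.193, -0.003], [-0.004, -0.004, -1.0]]
wrist_force: [0.4, -0.4, -1.0]
width: 0.43
finger_force: 20.0
t: 20.75
position: [505.6, 256.8, 217.7]
orientation: [[0.193, 0.981, 0.0], [0.981, -0.193, 0.0], [0.0, 0.0, -1.0]]
wrist_force: [0.4, -0.2, -1.5]
width: 0.431
finger_force: 20.0
```

```bash
python3 -m jog '{"slide":[[0,0,-0.17],[0,0,0],[0,0,0],[0,0,0],[0,0,0],[0,0,0.7],[0,0,1],[0,0,1]],"rot":[[0,0,0],[0,0,0],[0,0,0],[0,0,0],[0,0,0],[0,0,0],[0,0,0],[0,0,0]],"jaw":[30,30,57,57,57,57,57,57]}'
python3 -m jog '{"slide":[[0,-1,0],[0,-1,0],[0,-1,0],[0,-1,0],[0,-1,0],[0,-1,0],[0.5,-1,0],[0.5,-1,0]],"rot":[[0,0,0],[0,0,0],[0,0,0],[0,0,0],[0,0,0],[0,0,0],[0,0,0.5],[0,0,0.65]],"jaw":[64,64,64,64,64,64,64,64]}'
python3 -m jog '{"slide":[[0.15,-0.97,0],[0,0,-1],[0,0,-1],[0,0,-1],[0,0,0],[0,0,0]],"rot":[[0,0,0],[0,0,0],[0,0,0],[0,0,0],[0,0,0],[0,0,0]],"jaw":[64,64,64,64,64,64]}'
python3 -c "
from h import *
snap('wrist','w_a')"
```

```text
t: 21.55
position: [505.2, 256.9, 293.5]
orientation: [[0.192, 0.981, -0.001], [0.981, -0.192, -0.001], [-0.001, -0.001, -1.0]]
wrist_force: [0.4, -0.3, 0.5]
width: 0.573
finger_force: 0.0
t: 22.35
position: [535.5, 15.8, 293.1]
orientation: [[0.071, 0.998, 0.0], [0.998, -0.071, -0.0], [-0.0, 0.0, -1.0]]
wrist_force: [0.2, -0.2, 0.0]
width: 0.639
finger_force: 0.0
t: 22.95
position: [539.9, -11.8, 203.0]
orientation: [[0.073, 0.997, -0.001], [0.997, -0.073, -0.0], [-0.0, -0.001, -1.0]]
wrist_force: [-0.1, 0.4, -0.5]
width: 0.64
finger_force: 0.0
```

View pics/w_a.png

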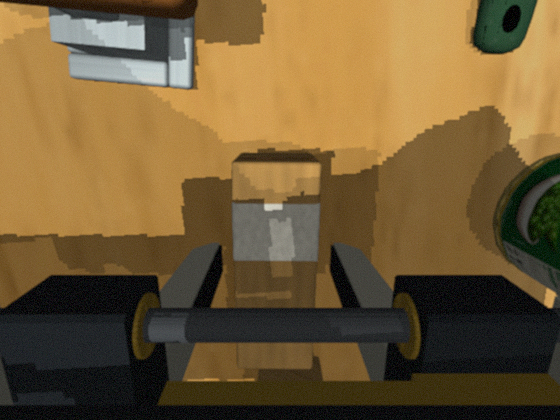

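w_a shows carton A centred between the fingers, end edge at (233,163)–(321,162).

```bash
python3 -c "
from h import *
print('A end',px('w_a',[(233,163),(321,162)],40))"
python3 -m jog '{"slide":[[0,0,-0.3],[0,0,0],[0,0,0],[0,0,0],[0,0,0],[0,0,0],[0,0,0],[0,0,0.2]],"rot":[[0,0,0],[0,0,0],[0,0,0],[0,0,0],[0,0,0],[0,0,0],[0,0,0],[0,0,0]],"jaw":[64,64,30,30,30,30,30,30]}'
```

```text
A end [[524.7  46.2  40. ]
 [563.   43.9  40. ]]
t: 23.8
position: [539.7, -12.1, 199.5]
orientation: [[0.073, 0.997, -0.001], [0.997, -0.073, -0.0], [-0.0, -0.001, -1.0]]
wrist_force: [0.6, 0.3, -1.5]
width: 0.431
finger_force: 20.0
```

```bash
python3 -m jog '{"slide":[[0,0,1],[0,0,1],[0,0,1],[-0.5,1,0.4],[-0.5,1,0],[-0.5,1,0],[-0.5,1,0],[-0.5,1,0]],"rot":[[0,0,0],[0,0,0],[0,0,0],[0,0,0],[0,0,0],[0,0,0],[0,0,-0.5],[0,0,-0.65]],"jaw":[30,30,30,30,30,30,30,30]}'
python3 -m jog '{"slide":[[-0.5,1,0],[-0.5,1,0],[-0.5,1,0],[-0.5,1,0],[-0.17,1,0],[0,1,0],[0,0.09,0],[0,0,0]],"rot":[[0,0,0],[0,0,0],[0,0,0],[0,0,0],[0,0,0],[0,0,0],[0,0,0],[0,0,0]],"jaw":[30,30,30,30,30,30,30,30]}'
python3 -m jog '{"slide":[[0,0,-1],[0,0,-1],[0,0,-0.6],[0,0,0],[0,0,0]],"rot":[[0,0,0],[0,0,0],[0,0,0],[0,0,0],[0,0,0]],"jaw":[30,30,30,30,30]}'
```

```text
t: 24.6
position: [464.1, 138.6, 302.1]
orientation: [[0.195, 0.981, -0.0], [0.981, -0.195, 0.0], [0.0, -0.0, -1.0]]
wrist_force: [-0.5, 1.5, -1.7]
width: 0.431
finger_force: 20.0
t: 25.4
position: [399.5, 321.0, 301.8]
orientation: [[0.191, 0.982, -0.0], [0.982, -0.191, -0.0], [-0.0, -0.0, -1.0]]
wrist_force: [0.3, 0.2, -0.7]
width: 0.43
finger_force: 20.0
t: 25.9
position: [400.0, 319.6, 224.0]
orientation: [[0.193, 0.981, -0.001], [0.981, -0.193, -0.001], [-0.001, -0.0, -1.0]]
wrist_force: [0.1, -0.9, -0.5]
width: 0.429
finger_force: 20.0
```

```bash
python3 -m jog '{"slide":[[0,0.04,-0.4],[0,0,0],[0,0,0],[0,0,0],[0,0,0],[0,0,0.7],[0,0,1],[0,0,1]],"rot":[[0,0,0],[0,0,0],[0,0,0],[0,0,0],[0,0,0],[0,0,0],[0,0,0],[0,0,0]],"jaw":[30,30,57,57,57,57,57,57]}'
python3 -m jog '{"slide":[[0.4,-1,0],[0.4,-1,0],[0.4,-1,0],[0.4,-1,0],[0.4,-1,0],[0.4,-1,0],[0.4,-1,0],[0.4,-1,0]],"rot":[[0,0,0],[0,0,0],[0,0,0],[0,0,0],[0,0,0],[0,0,0],[0,0,0.5],[0,0,0.8]],"jaw":[64,64,64,64,64,64,64,64]}'
python3 -m jog '{"slide":[[0.4,-1,0],[0.4,-1,0],[0.4,-1,0],[0.27,-1,0],[0,-1,0],[0,-1,0],[0,-1,0],[0,-0.57,0]],"rot":[[0,0,0],[0,0,0],[0,0,0],[0,0,0],[0,0,0],[0,0,0],[0,0,0],[0,0,0]],"jaw":[64,64,64,64,64,64,64,64]}'
python3 -m jog '{"slide":[[0,0,-1],[0,0,-1],[0,0,-1],[0,0,0],[0,0,0]],"rot":[[0,0,0],[0,0,0],[0,0,0],[0,0,0],[0,0,0]],"jaw":[64,64,64,64,64]}'
python3 -c "
from h import *
snap('wrist','w_b')"
```

```text
t: 26.7
position: [399.6, 321.7, 293.6]
orientation: [[0.192, 0.981, -0.001], [0.981, -0.192, -0.001], [-0.001, -0.001, -1.0]]
wrist_force: [-0.2, -0.4, -0.1]
width: 0.571
finger_force: 0.0
t: 27.5
position: [496.1, 80.5, 293.0]
orientation: [[0.055, 0.998, 0.0], [0.998, -0.055, -0.0], [-0.0, 0.0, -1.0]]
wrist_force: [0.5, -1.0, -0.5]
width: 0.637
finger_force: 0.0
t: 28.3
position: [539.5, -148.1, 292.8]
orientation: [[0.06, 0.998, -0.0], [0.998, -0.06, -0.001], [-0.001, -0.0, -1.0]]
wrist_force: [0.1, 0.6, -0.4]
width: 0.642
finger_force: 0.0
t: 28.8
position: [540.0, -145.1, 203.0]
orientation: [[0.057, 0.998, -0.001], [0.998, -0.057, 0.0], [0.0, -0.001, -1.0]]
wrist_force: [-0.1, -0.4, 0.3]
width: 0.643
finger_force: 0.0
```

View pics/w_b.png

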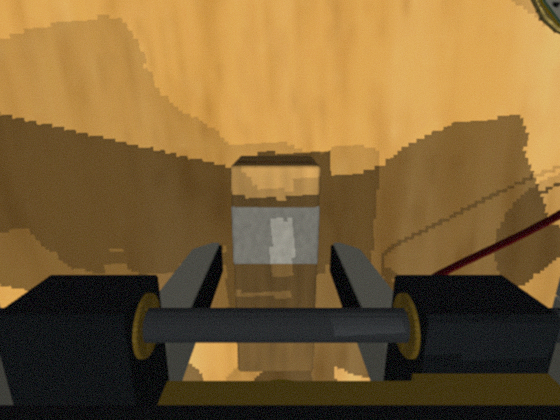

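```bash
python3 -m jog '{"slide":[[0,0,-0.3],[0,0,0],[0,0,0],[0,0,0],[0,0,0],[0,0,0],[0,0,0],[0,0,0.2]],"rot":[[0,0,0],[0,0,0],[0,0,0],[0,0,0],[0,0,0],[0,0,0],[0,0,0],[0,0,0]],"jaw":[64,64,30,30,30,30,30,30]}'
python3 -m jog '{"slide":[[0,0,1],[0,0,1],[0,0,1],[0,1,0.4],[0,1,0],[0,1,0],[0,1,0],[0,1,0]],"rot":[[0,0,0],[0,0,0],[0,0,0],[0,0,0],[0,0,1],[0,0,1],[0,0,1],[0,0,1]],"jaw":[30,30,30,30,30,30,30,30]}'
python3 -m jog '{"slide":[[-0.2,1,0],[-0.2,1,0],[-0.2,1,0],[-0.2,1,0],[-0.2,1,0],[-0.2,1,0],[-0.2,1,0],[-0.2,1,0]],"rot":[[0,0,1],[0,0,1],[0,0,1],[0,0,1],[0,0,1],[0,0,1],[0,0,1],[0,0,1]],"jaw":[30,30,30,30,30,30,30,30]}'
python3 -m jog '{"slide":[[-0.2,1,0],[0,1,0],[0,1,0],[0,0.22,0],[0,0,-1],[0,0,-1],[0,0,0],[0,0,0]],"rot":[[0,0,1],[0,0,0.7],[0,0,0],[0,0,0],[0,0,0],[0,0,0],[0,0,0],[0,0,0]],"jaw":[30,30,30,30,30,30,30,30]}'
```

```text
t: 29.65
position: [539.7, -145.3, 199.5]
orientation: [[0.058, 0.998, -0.001], [0.998, -0.058, 0.0], [0.0, -0.001, -1.0]]
wrist_force: [-0.1, 0.1, -0.8]
width: 0.429
finger_force: 20.0
t: 30.45
position: [539.6, 5.6, 302.2]
orientation: [[-0.357, 0.934, 0.0], [0.934, 0.357, -0.0], [-0.0, -0.0, -1.0]]
wrist_force: [-0.2, 0.2, -1.4]
width: 0.43
finger_force: 20.0
t: 31.25
position: [491.5, 245.6, 302.0]
orientation: [[-0.933, 0.36, 0.0], [0.36, 0.933, -0.0], [-0.0, -0.0, -1.0]]
wrist_force: [0.3, 0.5, -1.4]
width: 0.43
finger_force: 20.0
t: 32.05
position: [485.9, 340.9, 242.1]
orientation: [[-0.981, 0.193, -0.001], [0.193, 0.981, -0.001], [0.001, -0.001, -1.0]]
wrist_force: [0.3, 0.2, -0.1]
width: 0.431
finger_force: 20.0
```

```bash
python3 -m jog '{"slide":[[0,0.02,-0.6],[0,0,-0.4],[0,0,0],[0,0,0],[0,0,0],[0,0,0],[0,0,0],[0,0,1]],"rot":[[0,0,0],[0,0,0],[0,0,0],[0,0,0],[0,0,0],[0,0,0],[0,0,0],[0,0,0]],"jaw":[30,30,30,57,57,57,57,57]}'
python3 -m jog '{"slide":[[0,0,1],[0,0,1],[0,-0.6,1],[0,-1,1],[0,-0.5,0.5],[0,0,0],[0,0,0]],"rot":[[0,0,0],[0,0,0],[0,0,0],[0,0,0],[0,0,0],[0,0,0],[0,0,0]],"jaw":[57,57,57,57,57,57,57]}'
python3 -c "
from h import *
snap('wrist','w_all');snap('side','side1')
print(px('side1',[(0,0)],0))"
```

```text
t: 32.85
position: [485.5, 341.0, 239.7]
orientation: [[-0.981, 0.192, -0.004], [0.193, 0.981, -0.003], [0.003, -0.004, -1.0]]
wrist_force: [-0.6, 0.0, -0.1]
width: 0.569
finger_force: 0.0
t: 33.55
position: [486.0, 278.7, 376.9]
orientation: [[-0.981, 0.194, 0.001], [0.194, 0.981, 0.0], [-0.001, 0.0, -1.0]]
wrist_force: [-0.2, 1.2, -0.5]
width: 0.568
finger_force: 0.0
[[2506.4  315.     0. ]]
```

View pics/w_all.png

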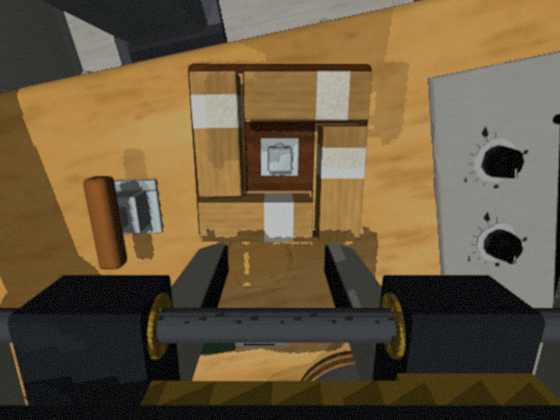

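w_all shows all four cartons lying in their bays. The stud plate spans (262,139)–(298,177), and the handle bar runs from (99,180) to (110,266).

Run:
```python
from h import *
p=px('w_all',[(262,139),(298,139),(298,177),(262,177)],19);print('plate',p,p.mean(0))
print('handle',px('w_all',[(99,180),(110,266)],72))
a=rect('w_all',425,480,260,315,44,6); b=rect('w_brd',425,480,260,315,44,6); 
c=rect('w_col',340,410,-375,-305,122,4.2);d=rect('w_car',420,530,70,170,72,2.7)[:297,:297]
im=np.zeros((600,800,3),np.uint8); im[:330-30,:330]=a[:300]; im[:300,340:670]=b[:300]; im[300:300+c.shape[0],:c.shape[1]]=c; im[300:300+d.shape[0],340:340+d.shape[1]]=d
cv2.imwrite('pics/m2.png',im)
```

```text
plate [[431.1 276.4  19. ]
 [438.1 312.3  19. ]
 [476.5 305.4  19. ]
 [469.2 268.4  19. ]] [453.725 290.625  19.   ]
handle [[434.9 130.6  72. ]
 [516.2 112.7  72. ]]
```

View pics/m2.png

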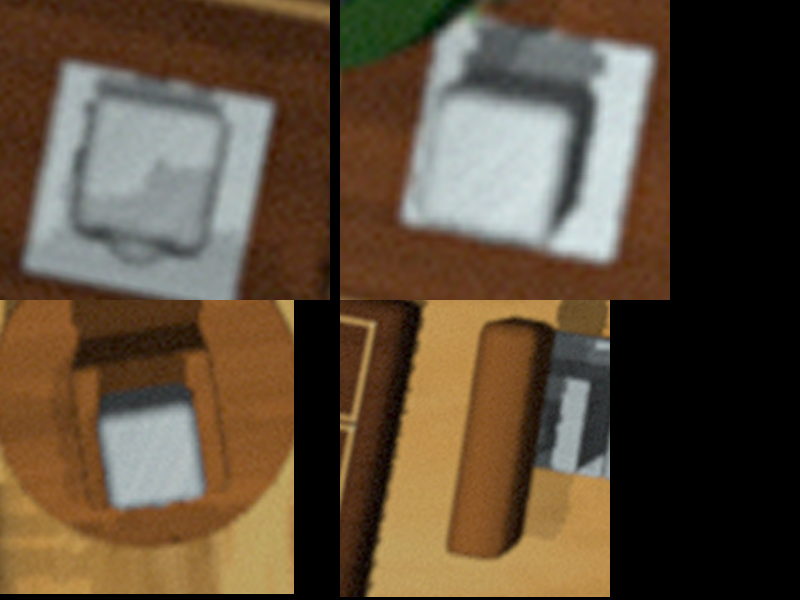

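m2 gives the board stud top at (452,289) and the column stud top at (373,-341) with column yaw about +5°. The handle bar is at about (477,119). I fit the column's disc numerically to confirm its axis.

```bash
python3 - <<'E'
from h import *
s=4
a=rect('w_col',310,440,-405,-275,51,s)
hsv=cv2.cvtColor(a,cv2.COLOR_BGR2HSV)
print(hsv[int((440-350)*s),int((-275+340)*s)],hsv[int((440-420)*s),int((-275+340)*s)],hsv[int((440-345)*s),int((-275+385)*s)], hsv[int((440-375)*s),int((-275+375)*s)])
m=((hsv[...,0]<13)&(hsv[...,1]>130)&(hsv[...,2]>80)).astype(np.uint8)
m=cv2.morphologyEx(m,cv2.MORPH_OPEN,np.ones((9,9)))
n,l,st,c=cv2.connectedComponentsWithStats(m); k=1+st[1:,4].argmax()
ct=max(cv2.findContours((l==k).astype(np.uint8),cv2.RETR_EXTERNAL,cv2.CHAIN_APPROX_NONE)[0],key=cv2.contourArea)
h=cv2.convexHull(ct); (u,v),ax,an=cv2.fitEllipse(h); print('disc',440-v/s,-275-u/s,np.array(ax)/s/2)
(u,v),r=cv2.minEnclosingCircle(h);print(440-v/s,-275-u/s,r/s)
E
python3 -m jog '{"slide":[[0,-1,0],[0,-1,0],[0,-1,0],[0,-1,0],[0,-1,0],[0,-1,0],[0,-1,0],[0,-1,0]],"rot":[[0,0,0],[0,0,0],[0,0,0],[0,0,0],[0,0,0],[0,0,0],[0,0,0],[0,0,0]],"jaw":[80,80,80,80,80,80,80,80]}'
python3 -m jog '{"slide":[[-0.5,-1,0],[-0.5,-1,0],[-0.5,-1,0],[-0.5,-1,0],[-0.5,-1,0],[-0.5,-1,0],[-0.5,-1,0],[-0.23,-1,0]],"rot":[[0,0,1],[0,0,1],[0,0,0.68],[0,0,0],[0,0,0],[0,0,0],[0,0,0],[0,0,0]],"jaw":[80,80,80,80,80,80,80,80]}'
python3 -m jog '{"slide":[[0,-1,0],[0,-1,0],[0,-1,0],[0,-1,0],[0,-0.67,0],[0,0,0],[0,0,0]],"rot":[[0,0,0],[0,0,0],[0,0,0],[0,0,0],[0,0,0],[0,0,0],[0,0,0]],"jaw":[80,80,80,80,80,80,80]}'
python3 -c "
from h import *
snap('wrist','w_col2'); print(ctrl.state()['q'].round(2))"
```

```text
[ 90  10 187] [ 16 173  93] [ 19 136 185] [ 15 185 134]
t: 34.45
position: [485.9, 38.6, 376.0]
orientation: [[-0.982, 0.191, -0.001], [0.191, 0.982, 0.001], [0.001, 0.001, -1.0]]
wrist_force: [-0.1, -0.0, -0.0]
width: 0.804
finger_force: 0.0
t: 35.25
position: [373.2, -201.7, 376.1]
orientation: [[-0.996, -0.088, -0.001], [-0.088, 0.996, 0.001], [0.001, 0.001, -1.0]]
wrist_force: [1.0, 0.3, 0.3]
width: 0.799
finger_force: 0.0
t: 35.95
position: [374.5, -340.6, 376.1]
orientation: [[-0.996, -0.087, 0.0], [-0.087, 0.996, 0.002], [-0.0, 0.002, -1.0]]
wrist_force: [-0.2, 0.4, 0.1]
width: 0.8
finger_force: 0.0
[ 1.4   0.62 -1.15  2.08  0.72  0.92  1.5 ]Traceback (most recent call last):
  File "<stdin>", line 8, in <module>
ValueError: attempt to get argmax of an empty sequence
```

Run:
```python
from h import *
s=4
for fn in('w_col','w_col2'):
    a=rect(fn,310,440,-405,-275,51,s)
    hsv=cv2.cvtColor(cv2.GaussianBlur(a,(0,0),3),cv2.COLOR_BGR2HSV)
    m=((hsv[...,0]<18)&(hsv[...,1]>150)).astype(np.uint8)
    m=cv2.morphologyEx(m,cv2.MORPH_OPEN,np.ones((15,15)))
    n,l,st,c=cv2.connectedComponentsWithStats(m); k=1+st[1:,4].argmax()
    ct=max(cv2.findContours((l==k).astype(np.uint8),cv2.RETR_EXTERNAL,cv2.CHAIN_APPROX_NONE)[0],key=cv2.contourArea)
    h=cv2.convexHull(ct); (u,v),ax,an=cv2.fitEllipse(h); print(fn,'disc',440-v/s,-275-u/s,np.array(ax)/s/2)
    # steel stud top at z=122
    a=rect(fn,340,410,-375,-305,122,s); hsv=cv2.cvtColor(cv2.GaussianBlur(a,(0,0),2),cv2.COLOR_BGR2HSV)
    m=((hsv[...,1]<60)&(hsv[...,2]>140)).astype(np.uint8); m=cv2.morphologyEx(m,cv2.MORPH_OPEN,np.ones((9,9)))
    for q in cv2.findContours(m,cv2.RETR_EXTERNAL,cv2.CHAIN_APPROX_NONE)[0]:
        if cv2.contourArea(q)>2000:
            (u,v),ax,an=cv2.minAreaRect(q); print('  stud',410-v/s,-305-u/s,np.array(ax)/s,an)
```

```text
w_col disc 372.8096008300781 -340.8029479980469 [47.45620346 48.77143097]
  stud 372.37138748168945 -341.1640167236328 [22.0102787  21.15495682] 81.25383758544922
w_col2 disc 371.5093765258789 -341.3542785644531 [47.21755219 48.74967194]
```

View pics/w_col2.png

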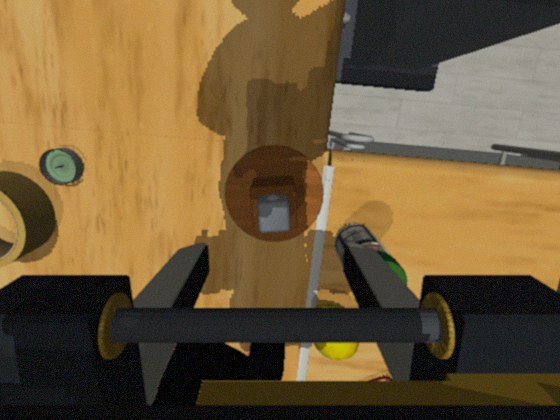

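w_col2 shows the disc centred near (274,192) and the open fingers straddling the column. The fits agree on (372.3,-341.1). I lower part-way and check the joints.

```bash
python3 -m jog '{"slide":[[-0.07,-0.02,-1],[0,0,-1],[0,0,0],[0,0,0]],"rot":[[0,0,0.2],[0,0,0],[0,0,0],[0,0,0]],"jaw":[80,80,80,80]}'
python3 -c "
from h import *
print(ctrl.state()['q'].round(2))"
```

```text
t: 36.4
position: [372.6, -340.7, 317.3]
orientation: [[-0.994, -0.11, -0.0], [-0.11, 0.994, 0.001], [0.0, 0.001, -1.0]]
wrist_force: [0.3, 0.2, 0.3]
width: 0.799
finger_force: 0.0
[ 1.34  0.69 -1.06  2.14  0.85  0.83  1.42]
```

```bash
python3 -m jog '{"slide":[[0,-0.01,-1],[0,0,-1],[0,0,-0.5],[0,0,0],[0,0,0],[0,0,0],[0,0,0],[0,0,0]],"rot":[[0,0,0],[0,0,0],[0,0,0],[0,0,0],[0,0,0],[0,0,0],[0,0,0],[0,0,0]],"jaw":[80,80,80,80,20,20,20,20]}' 40
python3 -m jog '{"slide":[[0,0,0],[0,0,0],[0,0,0],[0,0,0],[0,0,0]],"rot":[[0,0,0],[0,0,0],[0,0,0],[0,0,0],[0,0,0]],"jaw":[20,20,20,20,20]}' 40
python3 -c "
from h import *
s=ctrl.state();print(s['q'].round(2),s['ft_torque'].round(2),s['orientation'])"
```

```text
t: 37.2
position: [372.0, -342.3, 242.6]
orientation: [[-0.994, -0.107, 0.001], [-0.107, 0.994, -0.001], [-0.001, -0.001, -1.0]]
wrist_force: [-0.1, 0.3, -0.4]
width: 0.506
finger_force: 0.0
t: 37.7
position: [372.0, -342.2, 242.2]
orientation: [[-0.994, -0.107, 0.0], [-0.107, 0.994, -0.001], [-0.0, -0.001, -1.0]]
wrist_force: [-0.6, -0.2, 6.4]
width: 0.406
finger_force: 39.5
[ 1.25  0.78 -0.93  2.19  1.03  0.72  1.26] [-0.01  0.11 -0.03] [[-9.94211448e-01 -1.07441038e-01  1.41519834e-04]
 [-1.07441106e-01  9.94211256e-01 -6.22241271e-04]
 [-7.38463637e-05 -6.33844442e-04 -9.99999796e-01]]
```

```bash
python3 -m jog '{"slide":[[0,0,0.5],[0,0,1],[0,0,1],[0,0,1],[0,0.5,0.8],[0,1,0],[0,1,0],[0,1,0]],"rot":[[0,0,0],[0,0,0],[0,0,0],[0,0,0],[0,0,0],[0,0,0],[0,0,-0.5],[0,0,-0.5]],"jaw":[20,20,20,20,20,20,20,20]}'
python3 -m jog '{"slide":[[0.3,1,0],[0.3,1,0],[0.3,1,0],[0.3,1,0],[0.3,1,0],[0.3,1,0],[0.3,1,0],[0.3,1,0]],"rot":[[0,0,-0.5],[0,0,-0.5],[0,0,-0.5],[0,0,-0.38],[0,0,0],[0,0,0],[0,0,0],[0,0,0]],"jaw":[20,20,20,20,20,20,20,20]}'
python3 -m jog '{"slide":[[0.28,1,0],[0,1,0],[0,1,0],[0,1,0],[0,1,0],[0,1,0],[0,1,0],[0,1,0]],"rot":[[0,0,0],[0,0,0],[0,0,0],[0,0,0],[0,0,0],[0,0,0],[0,0,0],[0,0,0]],"jaw":[20,20,20,20,20,20,20,20]}'
python3 -m jog '{"slide":[[0,0.8,0],[0,0.7,0],[0,0,-0.5],[0,0,0],[0,0,0]],"rot":[[0,0,0],[0,0,0],[0,0,0],[0,0,0],[0,0,0]],"jaw":[20,20,20,20,20]}'
python3 -c "
from h import *
s=ctrl.state();print(s['q'].round(2),s['orientation'].round(4))"
```

```text
t: 38.5
position: [371.2, -236.3, 370.6]
orientation: [[-1.0, 0.0, -0.001], [0.0, 1.0, 0.0], [0.001, 0.0, -1.0]]
wrist_force: [-0.4, 0.5, -3.4]
width: 0.409
finger_force: 39.5
t: 39.3
position: [443.8, 3.9, 370.5]
orientation: [[-0.981, 0.193, -0.001], [0.193, 0.981, -0.0], [0.001, -0.0, -1.0]]
wrist_force: [1.1, -0.0, -4.6]
width: 0.411
finger_force: 39.5
t: 40.1
position: [452.0, 243.7, 370.3]
orientation: [[-0.981, 0.193, -0.001], [0.193, 0.981, -0.001], [0.001, -0.001, -1.0]]
wrist_force: [1.1, 0.7, -3.6]
width: 0.41
finger_force: 39.5
t: 40.6
position: [452.2, 286.8, 355.0]
orientation: [[-0.981, 0.193, -0.002], [0.193, 0.981, -0.002], [0.001, -0.002, -1.0]]
wrist_force: [0.8, -0.0, -3.1]
width: 0.411
finger_force: 39.5
[-0.03  0.6  -0.94  2.04  0.66  0.83  0.02] [[-0.9812  0.1929 -0.0016]
 [ 0.1929  0.9812 -0.0019]
 [ 0.0012 -0.0022 -1.    ]]
```

```bash
python3 -m jog '{"slide":[[0,0.07,-0.7],[0,0,-0.7],[0,0,-0.5],[0,0,-0.25],[0,0,0],[0,0,0]],"rot":[[0,0,0],[0,0,0],[0,0,0],[0,0,0],[0,0,0],[0,0,0]],"jaw":[20,20,20,20,20,20]}'
python3 -m jog '{"slide":[[0,0,-0.1],[0,0,-0.1],[0,0,0]],"rot":[[0,0,0],[0,0,0],[0,0,0]],"jaw":[20,20,20]}'
```

```text
t: 41.2
position: [452.5, 289.8, 291.9]
orientation: [[-0.981, 0.193, 0.0], [0.193, 0.981, 0.0], [-0.0, 0.0, -1.0]]
wrist_force: [-0.8, 0.9, -3.5]
width: 0.406
finger_force: 39.5
t: 41.5
position: [452.3, 289.8, 285.3]
orientation: [[-0.981, 0.193, 0.0], [0.193, 0.981, -0.0], [-0.0, -0.0, -1.0]]
wrist_force: [0.4, 0.1, -4.4]
width: 0.41
finger_force: 39.5
```

```bash
python3 -m jog '{"slide":[[0,0,-0.1],[0,0,0]],"rot":[[0,0,0],[0,0,0]],"jaw":[20,20]}'; python3 -m jog '{"slide":[[0,0,-0.1],[0,0,0]],"rot":[[0,0,0],[0,0,0]],"jaw":[20,20]}'
```

```text
t: 41.7
position: [452.3, 289.8, 282.1]
orientation: [[-0.981, 0.193, -0.0], [0.193, 0.981, -0.0], [0.0, -0.0, -1.0]]
wrist_force: [-0.4, 0.5, -3.2]
width: 0.407
finger_force: 39.5
t: 41.9
position: [452.3, 289.9, 279.0]
orientation: [[-0.981, 0.193, -0.0], [0.193, 0.981, -0.0], [0.0, -0.0, -1.0]]
wrist_force: [0.1, 0.7, -4.3]
width: 0.41
finger_force: 39.5
```

```bash
for i in 1; do python3 -m jog '{"slide":[[0,0,-0.1],[0,0,-0.1],[0,0,0]],"rot":[[0,0,0],[0,0,0],[0,0,0]],"jaw":[20,20,20]}'; done; python3 -m jog '{"slide":[[0,0,-0.1],[0,0,-0.1],[0,0,0]],"rot":[[0,0,0],[0,0,0],[0,0,0]],"jaw":[20,20,20]}'
```

```text
t: 42.2
position: [451.9, 289.7, 272.8]
orientation: [[-0.981, 0.193, -0.001], [0.193, 0.981, -0.001], [0.001, -0.001, -1.0]]
wrist_force: [-2.2, -0.5, -3.9]
width: 0.407
finger_force: 39.5
t: 42.5
position: [451.9, 289.7, 266.7]
orientation: [[-0.981, 0.192, -0.001], [0.192, 0.981, -0.001], [0.001, -0.001, -1.0]]
wrist_force: [-3.1, -1.1, -6.7]
width: 0.409
finger_force: 39.5
```

```bash
python3 -m jog '{"slide":[[0,0,-0.1],[0,0,-0.1],[0,0,0]],"rot":[[0,0,0],[0,0,0],[0,0,0]],"jaw":[20,20,20]}'; python3 -m jog '{"slide":[[0,0,-0.07],[0,0,0]],"rot":[[0,0,0],[0,0,0]],"jaw":[20,20]}'
```

```text
t: 42.8
position: [452.5, 289.7, 260.8]
orientation: [[-0.981, 0.193, -0.0], [0.193, 0.981, -0.001], [0.0, -0.001, -1.0]]
wrist_force: [-2.3, -0.5, -5.7]
width: 0.409
finger_force: 39.5
t: 43.0
position: [452.3, 289.9, 260.2]
orientation: [[-0.981, 0.193, 0.001], [0.193, 0.981, -0.001], [-0.002, -0.001, -1.0]]
wrist_force: [-3.9, -5.5, 10.7]
width: 0.41
finger_force: 39.5
```

The column is bottomed at exactly the home height (260.2) and the force has risen. I release it, then look for the handle.

```bash
python3 -m jog '{"slide":[[0,0,-0.04],[0,0,0],[0,0,0],[0,0,0],[0,0,0],[0,0,0],[0,0,1],[0,0,1]],"rot":[[0,0,0],[0,0,0],[0,0,0],[0,0,0],[0,0,0],[0,0,0],[0,0,0],[0,0,0]],"jaw":[20,20,60,60,60,60,60,60]}'
python3 -m jog '{"slide":[[0,0,1],[0,0,1],[0.3,-1,0.5],[0.3,-1,0],[0.3,-1,0],[0.3,-1,0],[0,-1,0],[0,-0.67,0]],"rot":[[0,0,0],[0,0,0],[0,0,0],[0,0,0],[0,0,0],[0,0,0],[0,0,0],[0,0,0]],"jaw":[60,60,60,60,60,60,60,60]}'
python3 -m jog '{"slide":[[0,0,0],[0,0,0],[0,0,0]],"rot":[[0,0,0],[0,0,0],[0,0,0]],"jaw":[60,60,60]}'
python3 - <<'E'
from h import *
snap('wrist','w_h'); snap('scene','sc2'); snap('side','sd2')
s=4
a=rect('w_h',410,550,50,190,72,s); hsv=cv2.cvtColor(cv2.GaussianBlur(a,(0,0),2),cv2.COLOR_BGR2HSV)
def g(x,y): return hsv[int((550-x)*s),int((190-y)*s)]
for x in (500,477,450): print([tuple(g(x,y)) for y in (180,150,135,128,120,112,105,80)])
E
```

```text
t: 43.8
position: [452.2, 290.0, 318.1]
orientation: [[-0.981, 0.192, -0.002], [0.192, 0.981, -0.0], [0.002, -0.001, -1.0]]
wrist_force: [0.8, 0.2, 0.4]
width: 0.599
finger_force: 0.0
t: 44.6
position: [488.6, 117.7, 392.7]
orientation: [[-0.981, 0.194, -0.0], [0.194, 0.981, -0.0], [0.0, -0.001, -1.0]]
wrist_force: [0.4, 0.3, -0.4]
width: 0.601
finger_force: 0.0
t: 44.9
position: [488.4, 120.9, 393.2]
orientation: [[-0.981, 0.191, 0.001], [0.191, 0.981, 0.001], [-0.0, 0.001, -1.0]]
wrist_force: [0.5, 0.1, 0.2]
width: 0.597
finger_force: 0.0
[(np.uint8(13), np.uint8(188), np.uint8(72)), (np.uint8(99), np.uint8(14), np.uint8(129)), (np.uint8(15), np.uint8(182), np.uint8(133)), (np.uint8(11), np.uint8(58), np.uint8(110)), (np.uint8(90), np.uint8(17), np.uint8(183)), (np.uint8(95), np.uint8(19), np.uint8(178)), (np.uint8(18), np.uint8(152), np.uint8(191)), (np.uint8(18), np.uint8(151), np.uint8(188))]
[(np.uint8(18), np.uint8(158), np.uint8(173)), (np.uint8(14), np.uint8(183), np.uint8(117)), (np.uint8(14), np.uint8(180), np.uint8(123)), (np.uint8(93), np.uint8(16), np.uint8(188)), (np.uint8(95), np.uint8(17), np.uint8(185)), (np.uint8(18), np.uint8(165), np.uint8(186)), (np.uint8(18), np.uint8(158), np.uint8(187)), (np.uint8(18), np.uint8(160), np.uint8(188))]
[(np.uint8(18), np.uint8(148), np.uint8(189)), (np.uint8(18), np.uint8(157), np.uint8(162)), (np.uint8(18), np.uint8(155), np.uint8(184)), (np.uint8(18), np.uint8(159), np.uint8(184)), (np.uint8(18), np.uint8(163), np.uint8(185)), (np.uint8(18), np.uint8(156), np.uint8(189)), (np.uint8(18), np.uint8(158), np.uint8(187)), (np.uint8(18), np.uint8(154), np.uint8(185))]
```

The handle has been knocked, so I locate it again numerically.

Run:
```python
from h import *
s=4
def seg(fn,z,f,x0=410,x1=590,y0=50,y1=200,amin=60):
    a=rect(fn,x0,x1,y0,y1,z,s); hsv=cv2.cvtColor(cv2.GaussianBlur(a,(0,0),2),cv2.COLOR_BGR2HSV).astype(int)
    m=f(hsv[...,0],hsv[...,1],hsv[...,2]).astype(np.uint8); m=cv2.morphologyEx(m,cv2.MORPH_OPEN,np.ones((9,9)))
    for q in cv2.findContours(m,cv2.RETR_EXTERNAL,cv2.CHAIN_APPROX_NONE)[0]:
        if cv2.contourArea(q)/s/s>amin:
            b=cv2.boxPoints(cv2.minAreaRect(q)); P=np.c_[x1-b[:,1]/s,y1-b[:,0]/s]
            e=np.diff(np.r_[P,P[:1]],axis=0); L=np.linalg.norm(e,axis=1); k=L.argmax()
            print(fn,z,'c',P.mean(0).round(1),'LxW',L[k].round(1),L[(k+1)%4].round(1),'long yaw',np.degrees(np.arctan2(e[k,1],e[k,0])).round(1)%180,'area',int(cv2.contourArea(q)/s/s))
bar=lambda h,S,v:(h<=16)&(S>160)&(v>95)
steel=lambda h,S,v:(S<70)
for fn in('w_h','sc2','sd2'): seg(fn,72,bar,300); 
seg('w_h',7,steel,amin=300)
```

```text
w_h 72 c [492.6 139.3] LxW 76.7 21.0 long yaw 171.6 area 1406
w_h 72 c [538.7 130.9] LxW 16.8 5.1 long yaw 82.2 area 62
sd2 72 c [494.5 142.2] LxW 93.9 22.1 long yaw 169.1 area 1705
w_h 7 c [495.1 119.3] LxW 62.0 21.7 long yaw 170.8 area 1292
w_h 7 c [501.9 161.7] LxW 62.0 15.4 long yaw 170.6 area 902
w_h 7 c [580.4 185.2] LxW 29.5 19.2 long yaw 90.0 area 402
```

```bash
python3 -m jog '{"slide":[[0.33,0.6,-0.5],[0,0,-1],[0,0,-1],[0,0,-1],[0,0,-1],[0,0,-0.6],[0,0,-0.4],[0,0,0]],"rot":[[0,0,0.3],[0,0,0],[0,0,0],[0,0,0],[0,0,0],[0,0,0],[0,0,0],[0,0,0]],"jaw":[60,60,60,60,60,60,60,60]}'
python3 -m jog '{"slide":[[0,0,0],[0,0,0],[0,0,0],[0,0,0],[0,0,0],[0,0,0],[0,0,0],[0,0,0]],"rot":[[0,0,0],[0,0,0],[0,0,0],[0,0,0],[0,0,0],[0,0,0],[0,0,0],[0,0,0]],"jaw":[10,10,10,10,10,10,10,10]}' 40
```

```text
t: 45.85
position: [497.8, 138.6, 226.7]
orientation: [[-0.987, 0.16, -0.002], [0.16, 0.987, -0.0], [0.002, -0.001, -1.0]]
wrist_force: [0.0, 0.5, -1.5]
width: 0.6
finger_force: 0.0
t: 46.65
position: [498.4, 137.9, 228.3]
orientation: [[-0.987, 0.162, 0.001], [0.162, 0.987, -0.0], [-0.001, 0.0, -1.0]]
wrist_force: [-0.6, -0.0, 6.3]
width: 0.234
finger_force: 40.0
```

```bash
python3 -m jog '{"slide":[[0,0,0.5],[0,0,1],[-0.5,0,1],[-0.5,0,1],[-0.53,0,1],[0,0,0.85],[0,1,0],[0,1,0]],"rot":[[0,0,0],[0,0,0],[0,0,0],[0,0,0],[0,0,-0.28],[0,0,0],[0,0,0],[0,0,0]],"jaw":[10,10,10,10,10,10,10,10]}'
python3 -m jog '{"slide":[[0,1,0],[0,1,0],[0,1,0],[0,0.05,0],[0,0,0],[0,0,0]],"rot":[[0,0,0],[0,0,0],[0,0,0],[0,0,0],[0,0,0],[0,0,0]],"jaw":[10,10,10,10,10,10]}'
python3 - <<'E'
from h import *
snap('scene','sc3'); snap('side','sd3'); snap('wrist','w_ins')
s=4
for fn in('sc2','sd2','w_h'):
    a=rect(fn,415,490,250,330,140,s); hsv=cv2.cvtColor(cv2.GaussianBlur(a,(0,0),2),cv2.COLOR_BGR2HSV).astype(int)
    m=((hsv[...,1]<60)&(hsv[...,2]>110)).astype(np.uint8)
    for q in cv2.findContours(m,cv2.RETR_EXTERNAL,cv2.CHAIN_APPROX_NONE)[0]:
        if cv2.contourArea(q)/s/s>100:
            (u,v),ax,an=cv2.minAreaRect(q); print(fn,490-v/s,330-u/s,np.array(ax)/s,an)
E
```

```text
t: 47.45
position: [452.6, 197.1, 389.0]
orientation: [[-0.981, 0.194, 0.001], [0.194, 0.981, -0.001], [-0.001, -0.0, -1.0]]
wrist_force: [0.4, 0.1, -2.2]
width: 0.236
finger_force: 40.0
t: 48.05
position: [452.3, 288.2, 388.0]
orientation: [[-0.982, 0.191, -0.001], [0.191, 0.982, -0.002], [0.0, -0.002, -1.0]]
wrist_force: [-0.3, -0.5, -1.5]
width: 0.232
finger_force: 40.0
sc2 440.52943420410156 295.008113861084 [25.90911674 50.45900726] 15.549802780151367
sd2 450.27725982666016 299.28613662719727 [38.33837128 44.98553467] 11.46953010559082
w_h 419.375 289.25 [ 8.25 21.  ] 90.0
w_h 451.09134674072266 292.206729888916 [28.58392715 26.1815033 ] 11.309932708740234
```

```bash
python3 -m jog '{"slide":[[0,0.04,-0.4],[0,0,-0.2],[0,0,-0.1],[0,0,0]],"rot":[[0,0,0],[0,0,0],[0,0,0],[0,0,0]],"jaw":[10,10,10,10]}'; python3 -m jog '{"slide":[[0,0,-0.1],[0,0,0]],"rot":[[0,0,0],[0,0,0]],"jaw":[10,10]}'; python3 -m jog '{"slide":[[0,0,-0.1],[0,0,0]],"rot":[[0,0,0],[0,0,0]],"jaw":[10,10]}'
```

```text
t: 48.6
position: [452.3, 290.4, 366.8]
orientation: [[-0.982, 0.19, -0.001], [0.19, 0.982, -0.001], [0.001, -0.001, -1.0]]
wrist_force: [0.2, 0.4, -1.7]
width: 0.231
finger_force: 40.0
t: 48.8
position: [452.3, 290.5, 364.3]
orientation: [[-0.982, 0.191, -0.0], [0.191, 0.982, -0.0], [0.0, -0.0, -1.0]]
wrist_force: [-0.4, -1.0, -1.4]
width: 0.232
finger_force: 40.0
t: 49.0
position: [452.3, 290.4, 361.3]
orientation: [[-0.982, 0.191, -0.0], [0.191, 0.982, -0.0], [0.0, -0.0, -1.0]]
wrist_force: [0.0, -0.4, -2.3]
width: 0.233
finger_force: 40.0
```

```bash
python3 -m jog '{"slide":[[0,-0.01,-0.1],[0,0,-0.1],[0,0,0]],"rot":[[0,0,0],[0,0,0],[0,0,0]],"jaw":[10,10,10]}'; python3 -m jog '{"slide":[[0,0,-0.1],[0,0,-0.1],[0,0,0]],"rot":[[0,0,0],[0,0,0],[0,0,0]],"jaw":[10,10,10]}'; python3 -m jog '{"slide":[[0,0,-0.1],[0,0,-0.1],[0,0,0]],"rot":[[0,0,0],[0,0,0],[0,0,0]],"jaw":[10,10,10]}'
```

```text
t: 49.3
position: [452.2, 290.1, 355.1]
orientation: [[-0.982, 0.191, -0.001], [0.191, 0.982, -0.0], [0.001, -0.0, -1.0]]
wrist_force: [0.1, -0.5, -2.4]
width: 0.229
finger_force: 40.0
t: 49.6
position: [452.3, 290.0, 349.0]
orientation: [[-0.982, 0.191, -0.0], [0.191, 0.982, -0.0], [0.0, -0.0, -1.0]]
wrist_force: [-0.3, 0.3, -4.2]
width: 0.233
finger_force: 40.0
t: 49.9
position: [452.4, 290.1, 343.0]
orientation: [[-0.982, 0.191, -0.0], [0.191, 0.982, -0.0], [0.0, -0.0, -1.0]]
wrist_force: [0.2, 0.5, -1.0]
width: 0.235
finger_force: 40.0
```

```bash
python3 -m jog '{"slide":[[0,0,-0.05],[0,0,0]],"rot":[[0,0,0],[0,0,0]],"jaw":[10,10]}'; python3 -m jog '{"slide":[[0,0,-0.04],[0,0,0]],"rot":[[0,0,0],[0,0,0]],"jaw":[10,10]}'
```

```text
t: 50.1
position: [452.4, 290.3, 342.4]
orientation: [[-0.982, 0.191, 0.001], [0.191, 0.982, -0.0], [-0.001, 0.0, -1.0]]
wrist_force: [-1.3, -0.8, 2.8]
width: 0.235
finger_force: 40.0
t: 50.3
position: [452.4, 290.7, 342.3]
orientation: [[-0.982, 0.191, 0.002], [0.191, 0.982, 0.0], [-0.002, 0.001, -1.0]]
wrist_force: [-1.8, -3.6, 15.8]
width: 0.228
finger_force: 40.0
```

The handle bottoms exactly at the home height. I release it, retreat, and check numerically.

```bash
python3 -m jog '{"slide":[[0,0,0],[0,0,0],[0,0,0],[0,0,0],[0,0,0],[0,0,0.5],[0,0,1],[0,0,0.5]],"rot":[[0,0,0],[0,0,0],[0,0,0],[0,0,0],[0,0,0],[0,0,0],[0,0,0],[0,0,0]],"jaw":[60,60,60,60,60,60,60,60]}'
python3 -m jog '{"slide":[[0,-1,0],[0,-1,0],[0,-1,0],[0,-1,0],[0,-1,0],[0,-1,0],[0,-1,0],[0,-1,0]],"rot":[[0,0,0],[0,0,0],[0,0,0],[0,0,0],[0,0,0],[0,0,0],[0,0,0],[0,0,0]],"jaw":[60,60,60,60,60,60,60,60]}'
python3 -m jog '{"slide":[[0,0,0],[0,0,0],[0,0,0]],"rot":[[0,0,0],[0,0,0],[0,0,0]],"jaw":[60,60,60]}'
python3 - <<'E'
from h import *
snap('side','sd4'); snap('scene','sc4'); s=4
def seg(fn,z,f,x0,x1,y0,y1,amin):
    a=rect(fn,x0,x1,y0,y1,z,s); hsv=cv2.cvtColor(cv2.GaussianBlur(a,(0,0),2),cv2.COLOR_BGR2HSV).astype(int)
    m=cv2.morphologyEx(f(hsv[...,0],hsv[...,1],hsv[...,2]).astype(np.uint8),cv2.MORPH_OPEN,np.ones((9,9)))
    for q in cv2.findContours(m,cv2.RETR_EXTERNAL,cv2.CHAIN_APPROX_NONE)[0]:
        if cv2.contourArea(q)/s/s>amin:
            b=cv2.boxPoints(cv2.minAreaRect(q)); P=np.c_[x1-b[:,1]/s,y1-b[:,0]/s]; e=np.diff(np.r_[P,P[:1]],axis=0); L=np.linalg.norm(e,axis=1); k=L.argmax()
            print(fn,z,P.mean(0).round(1),L[k].round(1),L[(k+1)%4].round(1),np.degrees(np.arctan2(e[k,1],e[k,0])).round(1)%180)
for fn in('sd4','sc4'):
    seg(fn,186,lambda h,S,v:(h<=16)&(S>150)&(v>95),380,530,220,360,200)
    seg(fn,106,lambda h,S,v:(h>35)&(h<85)&(S>80),380,480,-300,-190,200)
E
```

```text
t: 51.1
position: [452.3, 290.9, 403.4]
orientation: [[-0.982, 0.19, 0.002], [0.19, 0.982, 0.002], [-0.001, 0.002, -1.0]]
wrist_force: [-0.3, 0.5, -0.1]
width: 0.599
finger_force: 0.0
t: 51.9
position: [452.2, 49.0, 401.4]
orientation: [[-0.982, 0.191, 0.001], [0.191, 0.982, -0.0], [-0.001, -0.0, -1.0]]
wrist_force: [-0.2, -0.3, -0.1]
width: 0.601
finger_force: 0.0
t: 52.2
position: [452.4, 51.1, 401.3]
orientation: [[-0.982, 0.19, 0.001], [0.19, 0.982, 0.0], [-0.001, 0.001, -1.0]]
wrist_force: [-0.1, 0.1, 0.1]
width: 0.599
finger_force: 0.0
sd4 186 [398.1 356.8] 34.8 12.9 153.9
sd4 186 [448.3 294.6] 91.6 22.5 168.7
sd4 106 [ 421.5 -234.1] 59.5 40.5 128.3
sc4 186 [442.5 295. ] 104.3 21.8 168.1
sc4 106 [ 419.8 -230.3] 73.5 42.4 128.0
```

```bash
python3 -c "
from station import ticket
print(ticket.finish_job())"
```

```text
the job is handed in; nothing more can be done
None
```

I handed the job in, but the judge gave no verdict: by the arm and camera readings the jar stands on the worktop, all four cartons lie in their bays, and the column and handle bottomed at their home heights, though I could not read the spring balls.

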